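Fit up two steel cups rim to rim on a slide jig

ROBOT

A 6-joint arm with a two-finger parallel gripper is mounted at the origin on the work surface. World frame = base frame: x ahead of the robot, y to its left, z up, the work surface at z = 0. Lengths are in m, angles in degrees, forces in N, time in s.
With the tool pointing down it reaches from about 0.35 to 0.975 m from the base axis. Payload 17.4 kg.
Tool frame: the origin (TCP) lies between the finger pads; the fingertips stand 17 mm ahead of it and the grasp point (between the pads) lies 2 mm behind it; z points along the fingers, y is the direction in which the jaws open and shut (so a half turn about z gives the same grasp; the last joint's range is limited). The gripper opens to 85 mm and grips with 20 to 120 N. Pads are 22 mm wide; open, the fingers measure 114 mm over their backs; the gripper's body (76 mm by 85 mm) begins 54 mm behind the grasp point. The pads swing forward as they close: fully open they stand 13 mm farther back than shut.
Start: joints at [63.552, 6.646, 82.598, -0, 90.757, -2.166], TCP at [0.278, 0.615, 0.215] pointing down, gripper open.
Joint ranges: [-162.19, 162.19], [-47.58, 125.68], [4.15, 143.07], [-65.23, 245.23], [0.69, 171.88], [-170.13, 170.13]. Speed limits (degrees/s): [108.29, 108.29, 127.2, 180, 180, 180].

INTERFACE

Orientations are given as a 3x3 rotation matrix whose columns are the frame's x, y, z axes.
In Python, from bench import readout, capture, camera_info, sign_off gives the robot as it stands. The module is installed in compiled form; this text tells all that it offers.
- The arm moves only by the shell command python3 -m crank 'ROWS' [FORCE]. ROWS is a JSON object of lists of equal length, an entry for each row: "offset": the shift along the tool's x, y, z in m, a list of three; "roll": the turn about the tool's z in units of 6 degrees (1.0 is 6 degrees); "claw": the closure, from 0 (fully open) to 1 (shut). A call has exactly 5 rows; each row is the pose to reach, as a shift and turn from the pose commanded when the call began, along the tool's axes at that moment; what a row does not reach only later rows make up. A row lasts 1/12 s, in which the tool goes at most 41.7 mm and 7.16 degrees, less where a joint would pass 70% of its speed; a pose out of reach is approached as far as the arm can. A call with a gripper value outside its range is refused whole. The fingers move at their own pace and stop on an object; FORCE is the grip in N (left out, the last holds). Time passes only in rows, so rows that repeat a pose let the fingers close, or fill a call up. It gives the time, the measured TCP pose, the force and the opening at its end, in the units of the state.
- readout.get_state(): the state, without advancing time (a new reading comes with each control period).
- capture(name): name is "side" or "top"; returns the picture (400x640x3 uint8, red, green, blue); there is no depth.
- camera_info(name): a dict with "fx", "fy", "cx", "cy" (pixels), "R" (3x3) and "t" (3): a world point X has camera coordinates R X + t. Camera axes: x right, y down, z forward; pixel columns grow to the right and rows downward; lengths in m; the calibration is good to about 2 mm. A picture is of the moment at which its call begins. camera_info takes no time and is no camera call.
- sign_off(): hands the job in, once; it reports no verdict.
The state is a dict: "t": time; "qpos": joint angles; "joint_vel": joint speeds; "tau": joint torques, N m; "tool_pos": TCP position; "tcp_rot": TCP orientation; "wrist_force": force on the tool from outside, world axes, zero at the start; "wrist_torque": the same for the moment, N m; "width": opening from 0.0 (shut) to 1.0 (fully open).
Only numpy, scipy, OpenCV 4.12 (cv2) and the standard library are available. Lean on these libraries where they do the work, as an engineer would, in place of code of your own. Each camera call takes 0.05 s, during which the arm holds its last target.

TASK

Get the two steel cups ready for tack welding into a closed canister: first slide the bare, mouth-up cup along the bench until it is fully home in the notch of the blue jig, then slide the red, mouth-down cup off the jig's deck onto it, so that it sits flat with the two rims matching all round, and leave the pair standing free in the notch. Slide the cups, never lift, tip or drop them, and do not disturb the other things on the bench and the deck.

Things in the scene. Friction and masses are not known exactly. Their poses are not given: they have to be found in the camera images.
- cup_low: Bare steel cup standing mouth-up on the bench. Straight round wall, 90 mm outside diameter, 50 mm high, wall 6 mm with a flat rim, 0.35 to 0.65 kg; too wide to grip across. Origin: centre of its underside, z up.
- cup_top: Red painted steel cup standing mouth-down on the jig's deck, with a bright rounded rim (6 mm thick bead) at the bottom and a flat closed top. 90 mm outside diameter, 50 mm high, 0.28 to 0.52 kg; too wide to grip across, nothing to hold on it. Origin: centre of its mouth in the plane of its rim (its underside), z up (towards the closed top).
- jig: Fixed jig: blue frame, steel deck plate. Origin: notch centre at bench height, z up. Deck on the +y side, top 50 mm above the bench (level with the rim of cup_low), x -140 to 140 mm, y 31 to 230 mm; -y side is open bench. Blue front face at y = 28 mm has a notch 70 mm wide (x -35 to 35); cup_low pushed to +y bears on its two corners, axis at the origin: home. All within 1 mm.
- nest (a point): Notch centre on the bench (same point as the jig's origin), where the centre of cup_low's underside belongs. The deck plate is set back 3 mm from the notch's corners (its notch is 76 mm wide, back edge at jig y = 52 mm), so the red cup can slide towards jig -y straight from the deck onto the seated cup's rim, level, held up by plate and rim all the way.
- stop: Yellow round stop with a dark bolt head, fixed to the deck, 36 mm diameter, 42 mm high. Does not move. Origin: centre of its underside.
- tin: Loose small tin with a green label on the deck, 40 mm diameter, 45 mm high. Origin: centre of its underside. Leave alone.
- jar: Loose amber jar with black cap on the bench, 48 mm diameter, 60 mm high. Origin: centre of its underside. Leave alone.
- spool: Loose copper wire spool standing on the bench, 52 mm diameter, 50 mm high. Origin: centre of its underside. Leave alone.
- brush: Brush lying at the far side of the bench, beyond the working area. Leave alone.
- hammer: Hammer lying left of the jig, beyond the working area. Leave alone.
- offcut: Piece of angle steel, 70 x 30 x 30 mm, lying on the bench near the robot. Origin: under its middle. Leave alone.
There are look-alikes about, which are no part of the job. What is meant by the cup_top is not green, and is the larger of those in its own colour.

How it is judged (in metres and radians):
On the way:
1. the bare cup is home in the notch while the red cup still waits on the deck (horizontal distance between cup_low and nest below 0.005 m and height (world z) of cup_low below 0.004 m and angle between cup_low's own z axis and vertical below 0.05 rad and horizontal distance between cup_top and nest above 0.04 m and height (world z) of cup_top above 0.046 m), for 0.2 s.
At the end, for the whole second after the job is handed in: The bare cup stands mouth-up on the bench, centred in the notch within 5 mm; the red cup stands mouth-down on it, rim on rim, axes within 4 mm, level within 0.03 rad, its rim 47 to 53 mm above the bare cup's underside; both at rest (horizontal distance between cup_low and nest below 0.005 m and height (world z) of cup_low below 0.004 m and angle between cup_low's own z axis and vertical below 0.05 rad and horizontal distance between cup_top and cup_low below 0.004 m and z of cup_top in the frame of cup_low between 0.047 and 0.053 m and angle between cup_top's own z axis and vertical below 0.03 rad and linear speed of each of cup_low, cup_top below 0.01 m/s and angular speed of cup_top below 0.1 rad/s); the robot touches nothing.
It fails at once if a cup is tipped by more than 0.35 rad (angle between any of cup_low, cup_top's own z axis and vertical above 0.35 rad).
It fails at once if a cup is lifted (more than 15 mm off what it stands on) (height (world z) of cup_low above 0.015 m or height (world z) of cup_top above 0.065 m).
It fails at once if the red cup drops off the deck (height (world z) of cup_top below 0.04 m).
It fails at once if a bystander (tin, jar, spool, brush, hammer, offcut) is moved by more than 15 mm or knocked over (distance of any of tin, jar, spool, brush, hammer, offcut from where it was at the start of the episode above 0.015 m or angle between any of tin, jar, spool, offcut's own z axis and vertical above 0.5 rad).
It also fails if it takes over 72 s, if anything falls off the work surface, if the arm or the gripper's body presses on something with over 40 N, if the wrist force passes 120 N, or if a joint passes its speed limit or range.

## Working session

There is one attempt and no reset: what is moved stays moved. The work goes in short steps, Python scripts to look and compute and a shell command to move; the robot and the scene stay as the last step left them, time stands still between calls to the robot, and variables do not carry over. Pictures are saved under pics/ and viewed, and the job is handed in when it is done.

```bash
mkdir -p pics; ls; cat > h.py <<'E'
import numpy as np, cv2
from bench import readout, capture, camera_info, sign_off
def cam(n):
    c=camera_info(n); return c,np.array(c['R']),np.array(c['t'])
def pix2plane(n,uv,z):
    c,R,t=cam(n); d=R.T@np.array([(uv[0]-c['cx'])/c['fx'],(uv[1]-c['cy'])/c['fy'],1]); o=-R.T@t
    return o+d*(z-o[2])/d[2]
def proj(n,X):
    c,R,t=cam(n); p=R@np.array(X)+t
    return np.array([c['fx']*p[0]/p[2]+c['cx'],c['fy']*p[1]/p[2]+c['cy']])
def snap(n,name):
    im=capture(n); cv2.imwrite(f'pics/{name}.png',np.ascontiguousarray(np.array(im)[:,:,::-1])); return np.array(im)
E
python3 - <<'E'
from h import *
for n in('top','side'):
    snap(n,n+'0'); c,R,t=cam(n); print(n,c['fx'],c['cx'],c['cy'],R.round(3).tolist(),(-R.T@t).round(3))
s=readout.get_state();print(s)
E
```

```text
pics
top 378.7135517706485 322.92258422127145 196.6164974435375 [[-0.029, -0.999, 0.039], [-0.994, 0.024, -0.109], [0.108, -0.042, -0.993]] [0.485 0.023 0.897]
side 467.0470323000145 324.6076385145148 201.6767033615057 [[-0.995, -0.101, 0.003], [-0.07, 0.668, -0.741], [0.073, -0.737, -0.671]] [0.513 0.754 0.739]
{'t': 0.1, 'qpos': array([ 6.35549567e+01,  6.67098466e+00,  8.26327504e+01,  2.81075714e-03,
        9.07545457e+01, -2.16718394e+00]), 'joint_vel': array([ 0.0071485 , -0.10878336, -0.18106094,  0.00755474,  0.00376198,
        0.01053891]), 'tau': array([ 1.78607639e-03, -7.33668995e+01, -6.33788824e+01, -1.60414647e-04,
        5.28786855e-03, -2.34850381e-05]), 'tool_pos': array([0.27746229, 0.61513602, 0.21413159]), 'tcp_rot': array([[-9.11562462e-01,  4.11161320e-01, -4.96915306e-04],
       [ 4.11161611e-01,  9.11562033e-01, -8.88909683e-04],
       [ 8.74838484e-05, -1.01460920e-03, -9.99999481e-01]]), 'wrist_force': array([0.76666893, 0.0138032 , 0.3180466 ]), 'wrist_torque': array([ 0.04033556, -0.05314386,  0.0342454 ]), 'width': 0.9993093920702039}
```

View pics/top0.png

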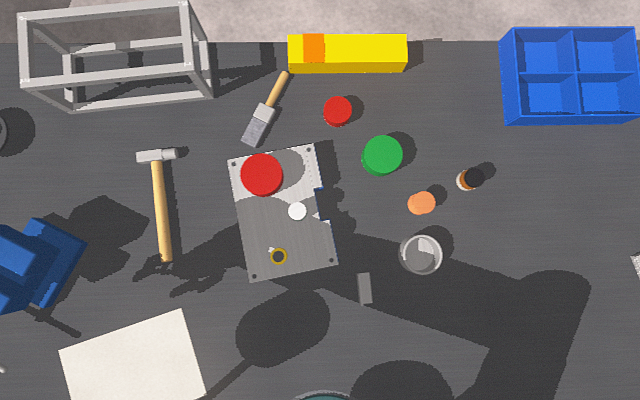

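View pics/side0.png

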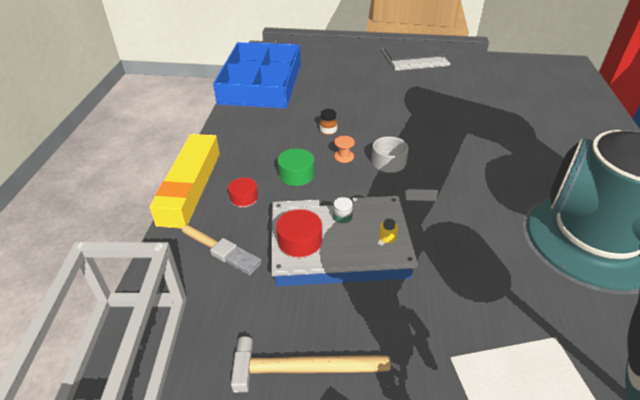

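The top view shows the jig at about (285,212) with its notch on the right edge at about (320,205). The red cup is at (262,175), the tin at (297,211) and the stop at (278,256). The bare cup is at (421,255), the spool at (421,203) and the jar at (469,180). Next I zoom in.

```bash
python3 - <<'E'
import cv2
a=cv2.imread('pics/top0.png');cv2.imwrite('pics/z1.png',cv2.resize(a[130:290,220:350],None,fx=4.5*0.83,fy=4.5*0.83,interpolation=cv2.INTER_CUBIC))
cv2.imwrite('pics/z2.png',cv2.resize(a[150:310,340:500],None,fx=3.7,fy=3.7,interpolation=cv2.INTER_CUBIC))
a=cv2.imread('pics/side0.png');cv2.imwrite('pics/z3.png',cv2.resize(a[100:290,250:450],None,fx=3.1,fy=3.1,interpolation=cv2.INTER_CUBIC))
E
```

```text
(no output)
```

View pics/z1.png

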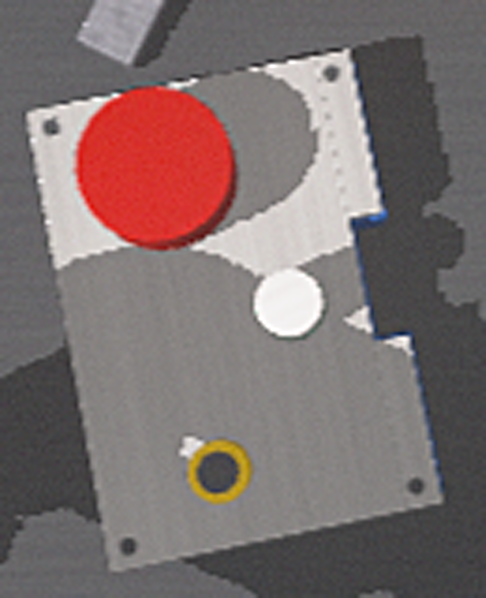

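View pics/z2.png

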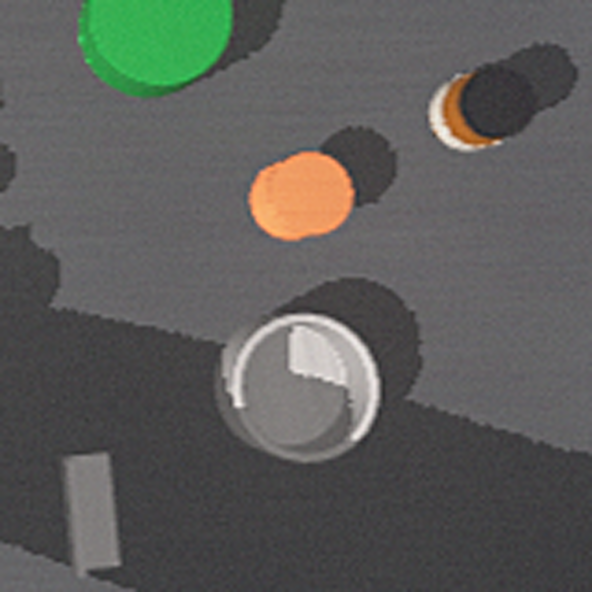

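View pics/z3.png

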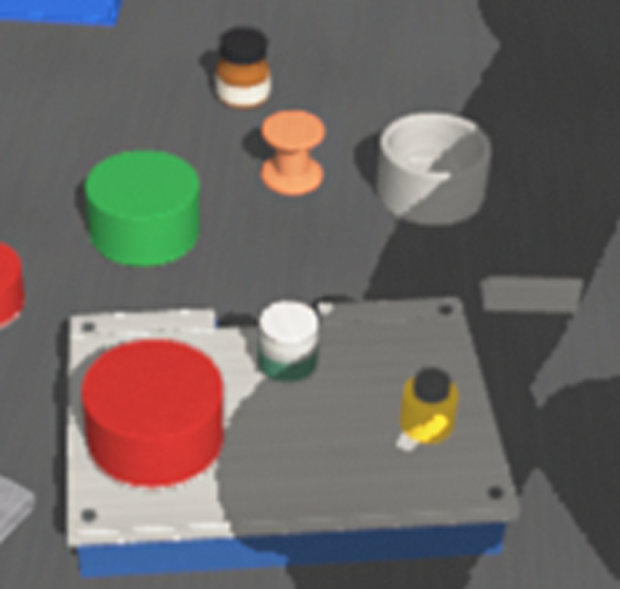

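The zoom shows the deck corners clearly. The tin is right behind the notch, so I measure everything.

```bash
cat >> h.py <<'E'
def blob(im,lo,hi,near,box=60):
    hsv=cv2.cvtColor(im,cv2.COLOR_RGB2HSV); m=cv2.inRange(hsv,np.array(lo),np.array(hi))
    w=np.zeros_like(m); u,v=map(int,near); w[max(0,v-box):v+box,max(0,u-box):u+box]=255; m&=w
    cs,_=cv2.findContours(m,cv2.RETR_EXTERNAL,cv2.CHAIN_APPROX_NONE)
    return max(cs,key=cv2.contourArea).reshape(-1,2).astype(float)
def circ(P):
    A=np.c_[2*P,np.ones(len(P))]; s=np.linalg.lstsq(A,(P**2).sum(1),rcond=None)[0]
    return s[:2],np.sqrt(s[2]+s[0]**2+s[1]**2)
def onplane(n,C,z): return np.array([pix2plane(n,p,z)[:2] for p in C])
E
python3 - <<'E'
from h import *
im=cv2.imread('pics/top0.png')[:,:,::-1].copy()
z=np.array([[27,113],[350,50],[442,500],[110,571]])/3.735+[220,130]
W=onplane('top',z,0.05); J=np.array([[.14,.23],[.14,.031],[-.14,.031],[-.14,.23]])
def fit(W,J):
    a=W-W.mean(0);b=J-J.mean(0); th=np.arctan2((b[:,0]*a[:,1]-b[:,1]*a[:,0]).sum(),(b*a).sum())
    R=np.array([[np.cos(th),-np.sin(th)],[np.sin(th),np.cos(th)]]); t=W.mean(0)-R@J.mean(0); return th,R,t
th,R,t=fit(W,J); print('corners',W.round(4).tolist(),'sides',[np.linalg.norm(W[i]-W[i-1]).round(4) for i in range(4)])
print('th',np.degrees(th),'nest',t.round(4),'res',(W-(J@R.T+t)).round(4).tolist())
np.savez('jig.npz',th=th,R=R,t=t)
zs=np.array([[70,318],[214,312],[460,300],[517,516],[68,540]])/3.1+[250,100]
W2=onplane('side',zs[[0,2,3,4]],0.05);th2,R2,t2=fit(W2,J[[1,2,3,0]]);print('side th',np.degrees(th2),t2.round(4),(W2-(J[[1,2,3,0]]@R2.T+t2)).round(4).tolist())
for nm,lo,hi,near,h in [('red',(0,180,205),(6,255,255),(262,175),.1),('spool',(8,120,120),(16,255,255),(421,203),.05),('tin',(0,0,225),(180,30,255),(297,211),.095),('stop',(20,150,80),(30,255,255),(278,256),.092)]:
    C=blob(im,lo,hi,near,30); P=onplane('top',C,h); hl=cv2.convexHull(P.astype(np.float32)).reshape(-1,2).astype(float)
    c,r=circ(hl); print(nm,len(C),C.mean(0),c.round(4),'r',r.round(4),'jig',(R.T@(c-t)).round(4))
# zoom based circles
for nm,cz,h in [('cuplow rim',(306,388),.05),('jar',(498,102),.06),('offcutTop',(92,512),.03)]:
    p=pix2plane('top',np.array(cz)/3.7+[340,150],h)[:2]; print(nm,p.round(4),(R.T@(p-t)).round(4))
E
```

```text
corners [[0.6651, 0.2005], [0.7003, 0.0047], [0.427, -0.0427], [0.3922, 0.1528]] sides [np.float64(0.277), np.float64(0.1989), np.float64(0.2774), np.float64(0.1986)]
th 9.957167220895156 nest [ 0.5687 -0.0497] res [[-0.0017, -0.0006], [-0.001, -0.0004], [0.0015, 0.0007], [0.0011, 0.0002]]
side th 9.79369778214554 [ 0.569  -0.0419] [[-0.0008, -0.0005], [0.0005, -0.0008], [0.0026, 0.001], [-0.0023, 0.0003]]
red 113 [260.66371681 173.40707965] [0.6248 0.1198] r 0.0427 jig [0.0846 0.1572]
spool 72 [421.05555556 202.56944444] [ 0.5582 -0.2357] r 0.0294 jig [-0.0424 -0.1813]
tin 48 [296.60416667 210.5625    ] [0.5443 0.0455] r 0.0183 jig [-0.0076  0.098 ]
stop 45 [278.33333333 255.8       ] [0.4504 0.0857] r 0.0166 jig [-0.0931  0.1539]
cuplow rim [ 0.4409 -0.2325] [-0.1575 -0.1579]
jar [ 0.6115 -0.3588] [-0.0113 -0.3118]
offcutTop [ 0.3692 -0.1024] [-0.2056 -0.0174]
```

```bash
python3 - <<'E'
from h import *
d=np.load('jig.npz');R,t=d['R'],d['t']
for nm,cz,h in [('red',(153,389),.1),('cuplow',(434,150),.05),('tin',(289,322),.095),('spool',(293,130),.05),('stop',(432,384),.092)]:
    # ellipse extremes centre approx of top faces in z3
    p=pix2plane('side',np.array(cz)/3.1+[250,100],h)[:2]; print(nm,p.round(4),(R.T@(p-t)).round(4))
im=cv2.imread('pics/side0.png')[:,:,::-1].copy()
# deck-corner bolts
for a,b in [((51,127),(88,515)),((331,73),(88,327)),((416,486),(446,310)),((128,546),(496,492))]:
    p=pix2plane('top',np.array(a)/3.735+[220,130],.05);q=pix2plane('side',np.array(b)/3.1+[250,100],.05)
    print('bolt',p[:2].round(4),q[:2].round(4),'jig',(R.T@(p[:2]-t)).round(4))
E
```

```text
red [0.6238 0.1252] [0.0846 0.1628]
cuplow [ 0.4444 -0.2184] [-0.1516 -0.1446]
tin [0.5444 0.0493] [-0.0068  0.1018]
spool [ 0.5601 -0.2345] [-0.0404 -0.1805]
stop [0.4504 0.0946] [-0.0916  0.1626]
bolt [0.6562 0.1861] [0.6569 0.1883] jig [0.127  0.2172]
bolt [0.6861 0.0166] [0.6865 0.0199] jig [0.1272 0.045 ]
bolt [ 0.4356 -0.0276] [ 0.4363 -0.0241] jig [-0.1272  0.0448]
bolt [0.4062 0.1423] [0.4067 0.1437] jig [-0.1269  0.2172]
```

```bash
cat >> h.py <<'E'
def st():
    s=readout.get_state(); R=np.array(s['tcp_rot']); return s,R,np.degrees(np.arctan2(R[1,0],R[0,0]))
def to(x,y,z,yaw,quiet=False):
    s,R,yw=st(); o=R.T@(np.array([x,y,z])-s['tool_pos']); r=-((yaw-yw+180)%360-180)/6
    if not quiet: print('t',round(s['t'],2),'pos',np.round(s['tool_pos'],4),'yaw',round(yw,2),'w',round(s['width'],3),'F',np.round(s['wrist_force'],1))
    print('offset',o.round(4).tolist(),'roll',round(r,2))
E
python3 -c "
from h import *
to(.45,.2,.215,100)"
```

```text
t 0.1 pos [0.2775 0.6151 0.2141] yaw 155.72 w 0.999 F [0.8 0.  0.3]
offset [-0.328, -0.3075, -0.0006] roll 9.29
```

```bash
for i in 1; do
python3 -m crank '{"offset":[[-0.02,-0.019,0],[-0.045,-0.042,0],[-0.073,-0.068,0],[-0.1,-0.094,0],[-0.125,-0.117,0]],"roll":[0,0,0,0,0],"claw":[0.3,0.3,0.3,0.3,0.3]}' 60
python3 -m crank '{"offset":[[-0.027,-0.025,0],[-0.054,-0.05,0],[-0.081,-0.075,0],[-0.108,-0.1,0],[-0.135,-0.126,0]],"roll":[0,0,0,0,0],"claw":[0.3,0.3,0.3,0.3,0.3]}'
done
python3 -m crank '{"offset":[[-0.018,-0.017,0],[-0.036,-0.034,0],[-0.054,-0.051,0],[-0.068,-0.064,0],[-0.068,-0.064,0]],"roll":[1,2,3,4,5],"claw":[0.3,0.3,0.3,0.3,0.3]}'
python3 -c "
from h import *
to(.40,-.287,.215,51)"
```

```text
t: 0.52
tool_pos: [0.3436, 0.4553, 0.2144]
tcp_rot: [[-0.912, 0.411, -0.0], [0.411, 0.912, -0.001], [0.0, -0.001, -1.0]]
wrist_force: [0.5, 0.8, 1.2]
width: 0.696
t: 0.93
tool_pos: [0.4148, 0.2852, 0.2146]
tcp_rot: [[-0.912, 0.411, -0.0], [0.411, 0.912, -0.0], [0.0, -0.0, -1.0]]
wrist_force: [0.2, 0.4, -0.1]
width: 0.697
t: 1.35
tool_pos: [0.4512, 0.198, 0.2146]
tcp_rot: [[-0.578, 0.816, -0.0], [0.816, 0.578, -0.001], [-0.001, -0.001, -1.0]]
wrist_force: [-1.0, 0.7, 0.5]
width: 0.698
t 1.35 pos [0.4512 0.198  0.2146] yaw 125.28 w 0.698 F [-1.   0.7  0.5]
offset [-0.3663, -0.3219, -0.0] roll 12.38
```

```bash

python3 -m crank '{"offset":[[-0.024,-0.021,0],[-0.053,-0.047,0],[-0.082,-0.073,0],[-0.111,-0.098,0],[-0.14,-0.123,0]],"roll":[0,0,0,0,0],"claw":[0.3,0.3,0.3,0.3,0.3]}' | head -2
python3 -m crank '{"offset":[[-0.029,-0.026,0],[-0.058,-0.051,0],[-0.087,-0.076,0],[-0.116,-0.102,0],[-0.145,-0.127,0]],"roll":[0,0,0,0,0],"claw":[0.3,0.3,0.3,0.3,0.3]}' |head -2
python3 -m crank '{"offset":[[-0.02,-0.018,0],[-0.04,-0.036,0],[-0.06,-0.054,0],[-0.076,-0.067,0],[-0.081,-0.072,0]],"roll":[1.1,2.2,3.3,4.4,5.5],"claw":[0.3,0.3,0.3,0.3,0.3]}' |head -2
python3 -m crank '{"offset":[[0,0,0],[0,0,0],[0,0,0],[0,0,0],[0,0,0]],"roll":[1.1,2.2,3.3,4.4,5.5],"claw":[0.3,0.3,0.3,0.3,0.3]}' |head -2
python3 - <<'E'
from h import *
to(.397,-.287,.06,51)
snap('top','t1');snap('side','s1')
E
```

```text
t: 1.77
tool_pos: [0.4314, 0.0136, 0.2147]
t: 2.18
tool_pos: [0.4129, -0.1786, 0.2148]
t: 2.6
tool_pos: [0.4019, -0.2869, 0.2142]
t: 3.02
tool_pos: [0.4024, -0.2845, 0.2145]
t 3.02 pos [ 0.4024 -0.2845  0.2145] yaw 59.39 w 0.699 F [-0.2  0.6 -0.1]
offset [-0.0049, -0.0033, 0.1545] roll 1.4
```

View pics/t1.png

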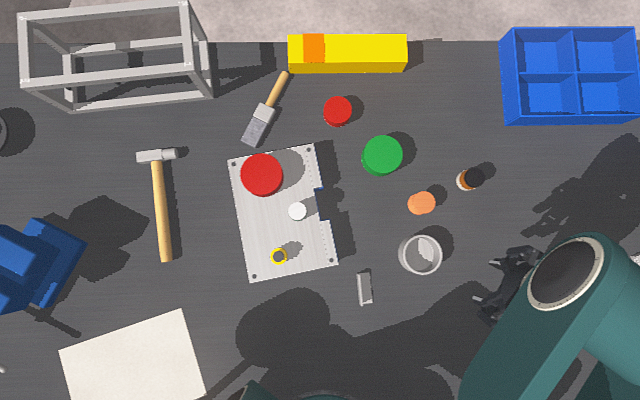

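View pics/s1.png

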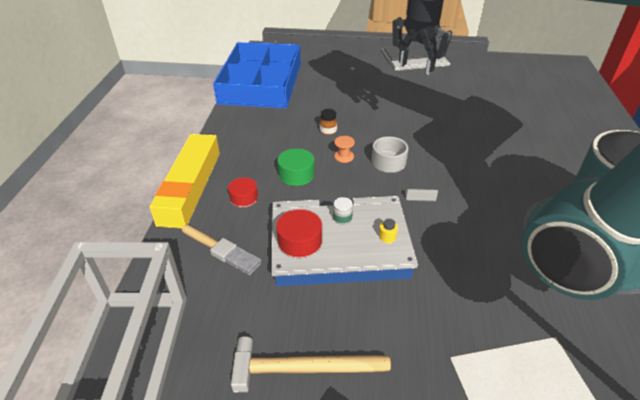

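The gripper is now at the right of the picture, about (505,280), and the deck at (283,212) and bare cup at (421,256) are free of shadow. I measure again.

```bash
python3 - <<'E'
from h import *
im=cv2.imread('pics/t1.png')[:,:,::-1].copy(); s,_,_=st()
print('tcp pix',proj('top',s['tool_pos']),proj('side',s['tool_pos']))
cv2.imwrite('pics/z4.png',cv2.resize(im[220:340,385:555,::-1],None,fx=4.5,fy=4.5,interpolation=cv2.INTER_CUBIC))
cv2.imwrite('pics/z5.png',cv2.resize(im[135:290,220:345,::-1],None,fx=3.8,fy=3.8,interpolation=cv2.INTER_CUBIC))
sd=cv2.imread('pics/s1.png'); cv2.imwrite('pics/z6.png',cv2.resize(sd[0:180,300:480],None,fx=3.3,fy=3.3,interpolation=cv2.INTER_CUBIC))
E
```

```text
tcp pix [479.93981603 279.5540558 ] [414.37519028  76.59590212]
```

View pics/z4.png

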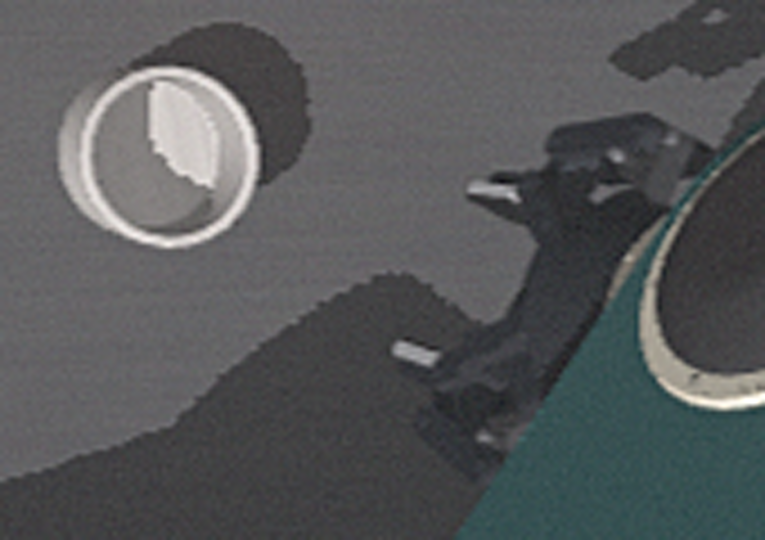

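View pics/z5.png

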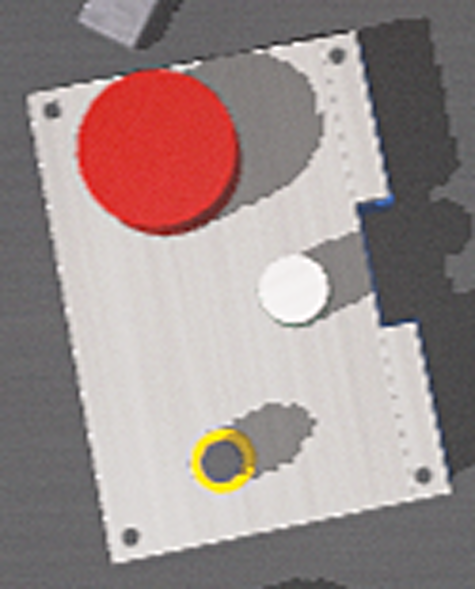

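View pics/z6.png

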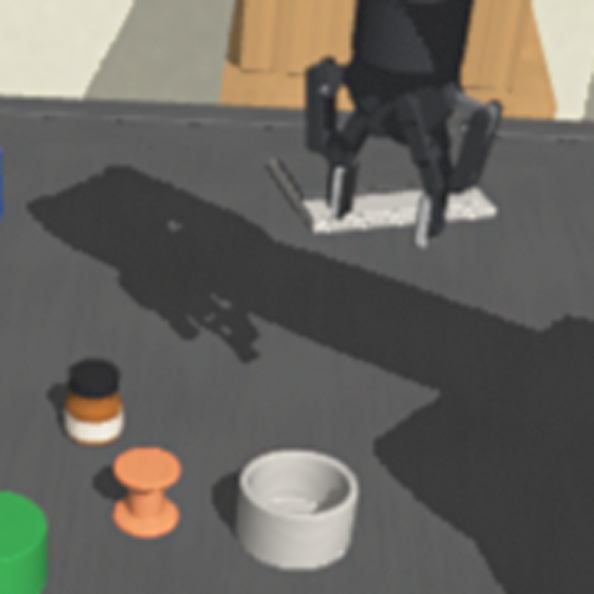

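```bash
python3 - <<'E'
from h import *
for z in (0.,.05): print(proj('side',[.441,-.2325,z]))
print(proj('side',[.441+.045,-.2325,.05]),proj('side',[.441-.045,-.2325,.05]),proj('side',[.441,-.2775,.05]),proj('side',[.441,-.1875,.05]))
im=cv2.imread('pics/t1.png')[:,:,::-1].copy()
# top rim fit: bright ring
g=cv2.cvtColor(im,cv2.COLOR_RGB2GRAY); sub=(g[225:285,395:450]>165).astype(np.uint8)*255
cs,_=cv2.findContours(sub,cv2.RETR_EXTERNAL,cv2.CHAIN_APPROX_NONE);C=max(cs,key=cv2.contourArea).reshape(-1,2)+[395,225.]
h=cv2.convexHull(C.astype(np.float32)).reshape(-1,2).astype(float);print('rim',*circ(onplane('top',h,.05)))
sd=cv2.imread('pics/s1.png');g=cv2.cvtColor(sd,cv2.COLOR_BGR2GRAY)
hsv=cv2.cvtColor(sd,cv2.COLOR_BGR2HSV);m=(g[120:180,360:420]>110).astype(np.uint8)*255
cs,_=cv2.findContours(m,cv2.RETR_EXTERNAL,cv2.CHAIN_APPROX_NONE);C=max(cs,key=cv2.contourArea).reshape(-1,2)+[360,120]
print('side bbox',C.min(0),C.max(0))
# fingertips: white pads in z4, side z6
s,R,y=st()
for k in (1,-1):
  p=s['tool_pos']+R@np.array([0,k*.031,.017]);print('tip',p.round(3),proj('top',p),proj('side',p))
print('seen top',np.array([[470,190],[398,350]])/4.5+[385,220],'side',np.array([[340,215],[422,243]])/3.3+[300,0])
E
```

```text
[389.44711155 160.98827651]
[391.33562098 145.22374673]
[373.54589277 144.14626492] [409.22451421 146.30723473] [391.26088476 135.23577486] [391.41466594 155.78755077]
rim [ 0.44193965 -0.22772611] 0.04585650691912168
side bbox [373 136] [408 172]
tip [ 0.429 -0.3    0.198] [483.04779474 263.61706816] [402.08945123  79.45585102]
tip [ 0.376 -0.269  0.198] [468.44248234 293.65086926] [425.07914126  86.87379394]
seen top [[489.44444444 262.22222222]
 [473.44444444 297.77777778]] side [[403.03030303  65.15151515]
 [427.87878788  73.63636364]]
```

```bash
python3 - <<'E'
from h import *
def P(n):
    c,R,t=cam(n);K=np.array([[c['fx'],0,c['cx']],[0,c['fy'],c['cy']],[0,0,1]]);return K@np.c_[R,t]
a=np.array([[489.4,262.2],[473.4,297.8]]).T;b=np.array([[403,65.2],[427.9,73.6]]).T
X=cv2.triangulatePoints(P('top'),P('side'),a,b);X=(X[:3]/X[3]).T;print(X.round(4))
for i in range(2):print(proj('top',X[i]),proj('side',X[i]))
s,R,y=st();print([(R.T@(x-s['tool_pos'])).round(4) for x in X])
E
```

```text
[[ 0.4329 -0.2929  0.2379]
 [ 0.3749 -0.2613  0.2354]]
[489.37945521 263.15717379] [402.53291229  65.16859594]
[473.41043598 297.4823571 ] [428.05860361  73.60169955]
[array([ 0.0082,  0.0304, -0.0234]), array([ 0.006 , -0.0356, -0.0208])]
```

```bash

python3 -m crank '{"offset":[[-0.002,-0.002,0.03],[-0.004,-0.003,0.06],[-0.005,-0.003,0.09],[-0.005,-0.003,0.12],[-0.005,-0.003,0.145]],"roll":[0.4,0.8,1.2,1.4,1.4],"claw":[0.3,0.3,0.3,0.3,0.3]}' 
python3 - <<'E'
from h import *
to(.397,-.287,.06,51)
s,R,y=st()
a=snap('top','t2');b=snap('side','s2')
for k in (1,-1):
  p=s['tool_pos']+R@np.array([0,k*.031,.017]);print('tip',p.round(3),proj('top',p),proj('side',p))
cv2.imwrite('pics/z7.png',np.hstack([cv2.resize(a[200:340,390:530,::-1],(399,399),interpolation=cv2.INTER_CUBIC),cv2.resize(b[50:190,340:480,::-1],(399,399),interpolation=cv2.INTER_CUBIC)]))
E
```

```text
t: 3.53
tool_pos: [0.3969, -0.287, 0.0676]
tcp_rot: [[0.622, 0.783, -0.001], [0.783, -0.622, 0.001], [-0.0, -0.001, -1.0]]
wrist_force: [0.6, -0.3, -0.5]
width: 0.701
t 3.53 pos [ 0.3969 -0.287   0.0676] yaw 51.51 w 0.701 F [ 0.6 -0.3 -0.5]
offset [0.0001, 0.0001, 0.0076] roll 0.08
tip [ 0.421 -0.306  0.051] [455.82334729 262.80595632] [398.79052339 129.39033433]
tip [ 0.373 -0.268  0.051] [440.18811364 285.48868281] [417.96635206 138.74791794]
```

View pics/z7.png

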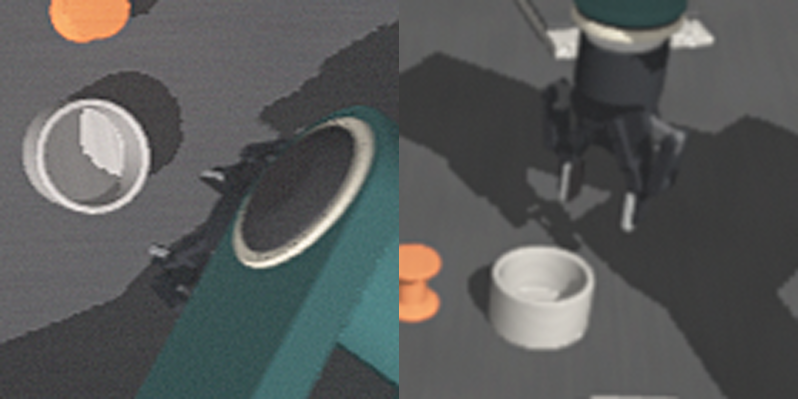

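The pad tips seen at (462,262) in the top view and (399,120) in the side view look about 30 mm higher than the given tool geometry says. I lower and look again.

```bash

python3 -m crank '{"offset":[[0,0,0.01],[0,0,0.02],[0,0,0.03],[0,0,0.03],[0,0,0.03]],"roll":[0,0,0,0,0],"claw":[0.3,0.3,0.3,0.3,0.3]}' 
python3 - <<'E'
from h import *
to(.397,-.287,.03,51)
s,R,y=st()
a=snap('top','t3');b=snap('side','s3')
for k in (1,-1):
  p=s['tool_pos']+R@np.array([0,k*.031,.017]);print('tip',p.round(3),proj('top',p),proj('side',p))
cv2.imwrite('pics/z8.png',np.hstack([cv2.resize(a[220:320,400:500,::-1],(400,400),interpolation=cv2.INTER_CUBIC),cv2.resize(b[90:190,350:450,::-1],(400,400),interpolation=cv2.INTER_CUBIC)]))
E
```

```text
t: 4.05
tool_pos: [0.3974, -0.2874, 0.0398]
tcp_rot: [[0.625, 0.781, -0.0], [0.781, -0.625, 0.0], [-0.0, -0.0, -1.0]]
wrist_force: [-1.0, 0.1, 0.2]
width: 0.705
t 4.05 pos [ 0.3974 -0.2874  0.0398] yaw 51.35 w 0.705 F [-1.   0.1  0.2]
offset [0.0, -0.0006, 0.0098] roll 0.06
tip [ 0.422 -0.307  0.023] [451.34412135 261.79123653] [397.46121411 138.01621138]
tip [ 0.373 -0.268  0.023] [436.10255041 283.69377612] [416.26150881 147.49688152]
```

View pics/z8.png

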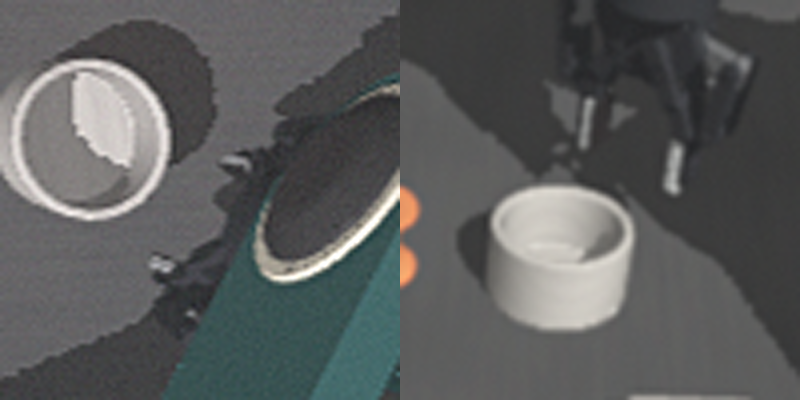

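```bash

python3 -m crank '{"offset":[[0,0,0.005],[0,0,0.01],[0,0,0.014],[0,0,0.014],[0,0,0.014]],"roll":[0,0,0,0,0],"claw":[0.3,0.3,0.3,0.3,0.3]}' 
python3 - <<'E'
from h import *
s,R,y=st()
a=snap('top','t4');b=snap('side','s4')
for k in (1,-1):
 for zz in (.017,.008,-.015):
  p=s['tool_pos']+R@np.array([0,k*.031,zz]);print('tip',p.round(3),(proj('side',p)-[350,90])*4+[400,0],(proj('top',p)-[400,220])*4)
cv2.imwrite('pics/z9.png',np.hstack([cv2.resize(a[220:320,400:500,::-1],(400,400),interpolation=cv2.INTER_CUBIC),cv2.resize(b[90:190,350:450,::-1],(400,400),interpolation=cv2.INTER_CUBIC)]))
E
```

```text
t: 4.57
tool_pos: [0.3973, -0.2873, 0.0254]
tcp_rot: [[0.625, 0.781, -0.001], [0.781, -0.625, 0.0], [-0.0, -0.001, -1.0]]
wrist_force: [0.6, -0.1, -0.4]
width: 0.7
tip [ 0.421 -0.307  0.008] [587.81099917 209.79022425] [196.05158651 165.93122007]
tip [ 0.421 -0.307  0.017] [589.22610811 198.75735665] [201.78367906 166.86881469]
tip [ 0.421 -0.307  0.04 ] [592.90492051 170.07557185] [216.97501157 169.35365096]
tip [ 0.373 -0.268  0.008] [662.3563707  247.87193345] [135.96949312 252.09536037]
tip [ 0.373 -0.268  0.017] [664.17536137 236.73751542] [141.13226913 253.9216954 ]
tip [ 0.373 -0.268  0.04 ] [668.90626005 207.77870644] [154.81874599 258.76329456]
```

View pics/z9.png

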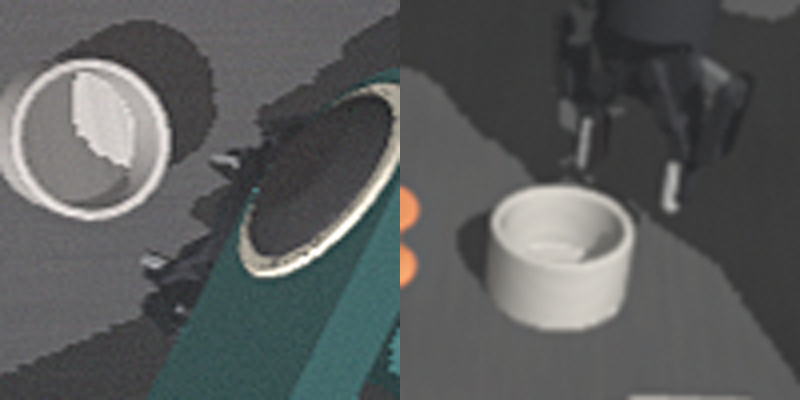

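```bash
cat > jigfit.py <<'E'
from h import *
z=np.array([[27,97],[356,31],[450,493],[112,563],[360,203],[381,325],[416,322]])/3.8+[220,135]-0.37
J=np.array([[.14,.23],[.14,.031],[-.14,.031],[-.14,.23],[.038,.052],[-.038,.052],[-.038,.031]])
def fit(W,J):
    a=W-W.mean(0);b=J-J.mean(0); th=np.arctan2((b[:,0]*a[:,1]-b[:,1]*a[:,0]).sum(),(b*a).sum())
    R=np.array([[np.cos(th),-np.sin(th)],[np.sin(th),np.cos(th)]]); t=W.mean(0)-R@J.mean(0); return th,R,t
W=onplane('top',z,.05); th,R,t=fit(W,J); print(np.degrees(th),t.round(4),((W-t)@R-J).round(4).tolist())
sb=np.array([[88,515],[88,327],[446,310],[496,492]])/3.1+[250,100]-.34
Jb=np.array([[.127,.2175],[.127,.045],[-.127,.045],[-.127,.2175]])
W=onplane('side',sb,.05); th2,R2,t2=fit(W,Jb); print(np.degrees(th2),t2.round(4))
np.savez('jig.npz',th=th,R=R,t=t)
im=cv2.imread('pics/t1.png')[:,:,::-1].copy()
for nm,lo,hi,near,h in [('red',(0,180,205),(6,255,255),(262,175),.1),('tin',(0,0,225),(180,30,255),(297,211),.095)]:
    C=blob(im,lo,hi,near,9 if nm=='tin' else 30); P=onplane('top',C,h); hl=cv2.convexHull(P.astype(np.float32)).reshape(-1,2).astype(float)
    c,r=circ(hl); print(nm,len(C),c.round(4),'r',r.round(4),'jig',(R.T@(c-t)).round(4))
p=np.array([.4415,-.2315]);print('cuplow jig',R.T@(p-t))
E
python3 jigfit.py
```

```text
9.934885373798958 [ 0.5691 -0.0494] [[-0.0019, 0.0006], [0.0, 0.0003], [0.0002, 0.001], [0.0009, 0.0005], [-0.0007, -0.0024], [0.0019, -0.0002], [-0.0004, 0.0003]]
10.048409409145464 [ 0.5703 -0.0482]
red 113 [0.6248 0.1197] r 0.0428 jig [0.084  0.1569]
tin 48 [0.5443 0.0456] r 0.0184 jig [-0.0081  0.0979]
cuplow jig [-0.15714133 -0.15732481]
```

```bash

python3 -m crank '{"offset":[[0.004,0,0],[0.008,0,0],[0.012,0,0],[0.016,0,0],[0.02,0,0]],"roll":[0,0,0,0,0],"claw":[0.3,0.3,0.3,0.3,0.3]}' | grep -v rot
python3 -m crank '{"offset":[[0.003,0,0],[0.006,0,0],[0.009,0,0],[0.012,0,0],[0.015,0,0]],"roll":[0,0,0,0,0],"claw":[0.3,0.3,0.3,0.3,0.3]}' | grep -v rot
python3 -m crank '{"offset":[[0.003,0,0],[0.006,0,0],[0.009,0,0],[0.012,0,0],[0.015,0,0]],"roll":[0,0,0,0,0],"claw":[0.3,0.3,0.3,0.3,0.3]}' | grep -v rot
python3 - <<'E'
from h import *
s,R,y=st()
a=snap('top','t5');b=snap('side','s5')
cv2.imwrite('pics/z10.png',np.hstack([cv2.resize(a[200:300,380:480,::-1],(400,400),interpolation=cv2.INTER_CUBIC),cv2.resize(b[90:190,330:430,::-1],(400,400),interpolation=cv2.INTER_CUBIC)]))
E
```

```text
t: 5.08
tool_pos: [0.4103, -0.2713, 0.0259]
wrist_force: [0.2, 0.6, -1.3]
width: 0.701
t: 5.5
tool_pos: [0.4194, -0.2601, 0.0259]
wrist_force: [-1.8, -3.0, 0.1]
width: 0.701
t: 5.92
tool_pos: [0.4288, -0.2481, 0.0258]
wrist_force: [-3.0, -2.7, 1.2]
width: 0.705
```

View pics/z10.png

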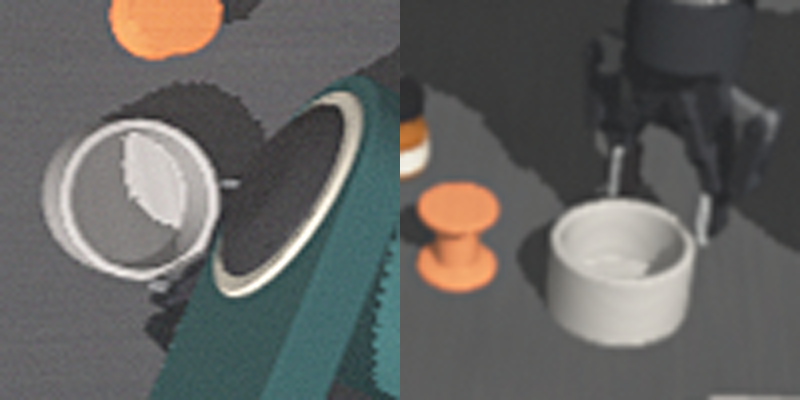

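The fingers sit astride the back of the cup, which has its rim centre at about (415.2,249.8). The force is about 4 N and the cup is sliding level. I calibrate the cup-to-tool offset.

```bash
cat >> h.py <<'E'
def ring(im,box,thr=150,z=.05):
    u0,v0,u1,v1=box; g=cv2.cvtColor(im,cv2.COLOR_RGB2GRAY)[v0:v1,u0:u1]; m=(g>thr).astype(np.uint8)*255
    cs,_=cv2.findContours(m,cv2.RETR_EXTERNAL,cv2.CHAIN_APPROX_NONE)
    C=max(cs,key=lambda c:len(c)).reshape(-1,2)+[float(u0),float(v0)]
    return circ(onplane('top',cv2.convexHull(C.astype(np.float32)).reshape(-1,2).astype(float),z))
E
python3 - <<'E'
from h import *
im=cv2.imread('pics/t5.png')[:,:,::-1].copy();s,R,y=st()
p=pix2plane('top',(415.2-.4,249.8-.4),.05);print(p.round(4),'in tool',(R.T@(p-s['tool_pos'])).round(4))
print(ring(im,(385,225,437,275)))
E
```

```text
[ 0.4535 -0.2153  0.05  ] in tool [ 0.0408 -0.0012 -0.0242]
(array([ 0.4541048 , -0.21048249]), np.float64(0.04631915803457885))
```

```bash

python3 -m crank '{"offset":[[0.005,0,0],[0.01,0,0],[0.016,0,0],[0.022,0,0],[0.028,0,0]],"roll":[0,0,0,0,0],"claw":[0.3,0.3,0.3,0.3,0.3]}' | grep -v rot
python3 -m crank '{"offset":[[0.006,0,0],[0.012,0,0],[0.018,0,0],[0.024,0,0],[0.03,0,0]],"roll":[0,0,0,0,0],"claw":[0.3,0.3,0.3,0.3,0.3]}' | grep -v rot
python3 -m crank '{"offset":[[0.006,0,0],[0.012,0,0],[0.018,0,0],[0.024,0,0],[0.03,0,0]],"roll":[0,0,0,0,0],"claw":[0.3,0.3,0.3,0.3,0.3]}' | grep -v rot
python3 -m crank '{"offset":[[0.006,0,0],[0.012,0,0],[0.018,0,0],[0.024,0,0],[0.03,0,0]],"roll":[0,0,0,0,0],"claw":[0.3,0.3,0.3,0.3,0.3]}' | grep -v rot
python3 - <<'E'
from h import *
s,R,y=st()
a=snap('top','t6')
cv2.imwrite('pics/z11.png',cv2.resize(a[150:300,300:450,::-1],(600,600),interpolation=cv2.INTER_CUBIC))
E
```

```text
t: 6.43
tool_pos: [0.4465, -0.226, 0.0258]
wrist_force: [-2.5, -4.0, 1.5]
width: 0.698
t: 6.85
tool_pos: [0.4653, -0.2025, 0.0258]
wrist_force: [-2.0, -4.0, 2.1]
width: 0.699
t: 7.27
tool_pos: [0.4841, -0.1792, 0.0258]
wrist_force: [-3.3, -3.8, 1.5]
width: 0.699
t: 7.68
tool_pos: [0.5028, -0.1557, 0.0258]
wrist_force: [-2.7, -4.3, 1.1]
width: 0.701
```

View pics/z11.png

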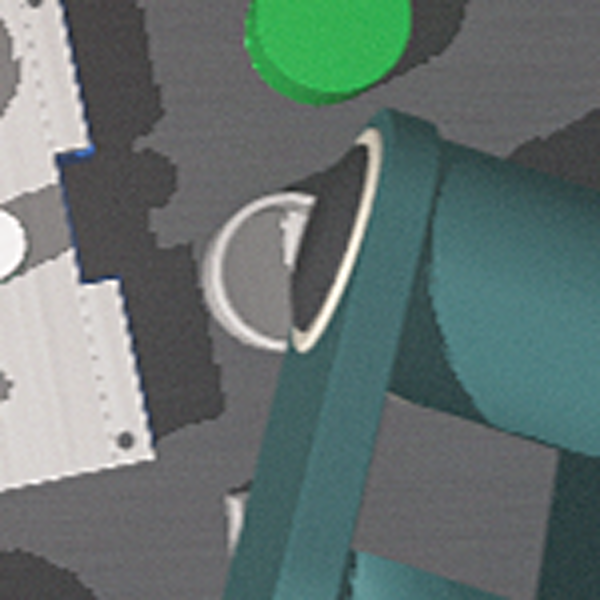

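```bash

python3 -m crank '{"offset":[[0.005,0,0],[0.01,0,0],[0.016,0,0],[0.022,0,0],[0.028,0,0]],"roll":[0,0,0,0,0],"claw":[0.3,0.3,0.3,0.3,0.3]}' | grep -v rot
python3 -m crank '{"offset":[[0.006,0,0],[0.012,0,0],[0.017,0,0],[0.022,0,0],[0.027,0,0]],"roll":[0,0,0,0,0],"claw":[0.3,0.3,0.3,0.3,0.3]}' | grep -v rot
python3 -m crank '{"offset":[[0.004,0,0],[0.008,0,0],[0.011,0,0],[0.013,0,0],[0.014,0,0]],"roll":[0,0,0,0,0],"claw":[0.3,0.3,0.3,0.3,0.3]}' | grep -v rot
python3 -m crank '{"offset":[[-0.006,0,0],[-0.016,0,0],[-0.026,0,0],[-0.036,0,0],[-0.045,0,0]],"roll":[0,0,0,0,0],"claw":[0.3,0.3,0.3,0.3,0.3]}' | grep -v rot
python3 - <<'E'
from h import *
s,R,y=st()
a=snap('top','t7');snap('side','s7')
cv2.imwrite('pics/z12.png',cv2.resize(a[150:300,280:430,::-1],(600,600),interpolation=cv2.INTER_CUBIC))
E
```

```text
t: 8.15
tool_pos: [0.5202, -0.134, 0.0258]
wrist_force: [-2.4, -4.1, 0.6]
width: 0.706
t: 8.57
tool_pos: [0.5371, -0.1129, 0.0258]
wrist_force: [-3.4, -3.4, 0.5]
width: 0.7
t: 8.98
tool_pos: [0.5457, -0.1022, 0.0258]
wrist_force: [-3.8, -3.4, 1.7]
width: 0.703
t: 9.4
tool_pos: [0.5165, -0.1386, 0.0258]
wrist_force: [-0.2, -0.4, -0.1]
width: 0.698
```

View pics/z12.png

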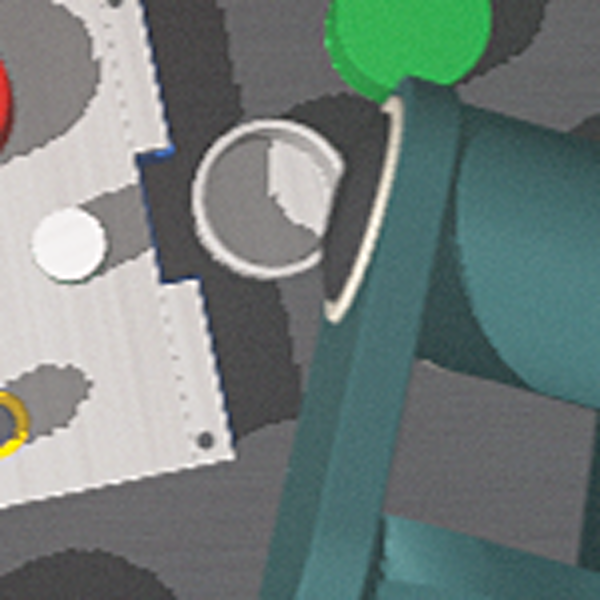

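View pics/s7.png

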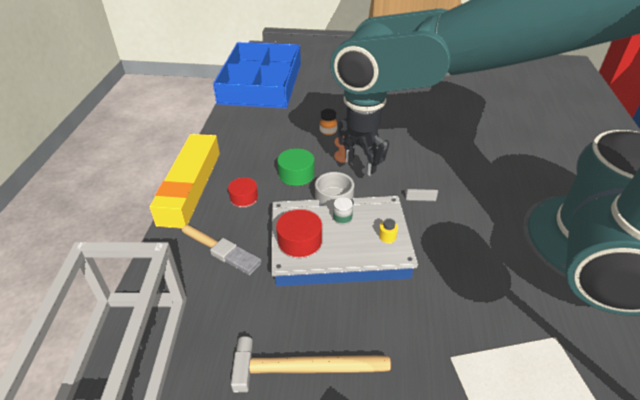

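```bash
python3 - <<'E'
from h import *
d=np.load('jig.npz');R,t=d['R'],d['t']
p=pix2plane('top',(347.6,199.35),.05)[:2];print(p,R.T@(p-t)); to(.59,-.15,.026,100)
E
```

```text
[ 0.56987326 -0.06841799] [-0.00255675 -0.0188364 ]
t 9.5 pos [ 0.5165 -0.1387  0.0259] yaw 51.23 w 0.696 F [0.2 0.9 0.3]
offset [0.0372, 0.0643, -0.0001] roll -8.13
```

```bash

python3 -m crank '{"offset":[[0.006,0.013,0],[0.014,0.028,0],[0.023,0.043,0],[0.031,0.057,0],[0.037,0.064,0]],"roll":[0,0,0,0,0],"claw":[0.3,0.3,0.3,0.3,0.3]}' | grep -v rot
python3 -m crank '{"offset":[[0,0,0],[0,0,0],[0,0,0],[0,0,0],[0,0,0]],"roll":[-1,-2.1,-3.2,-4.3,-5.4],"claw":[0.3,0.3,0.3,0.3,0.3]}' | grep -v rot
python3 -m crank '{"offset":[[0,0,0],[0,0,0],[0,0,0],[0,0,0],[0,0,0]],"roll":[-1,-2,-2.7,-2.7,-2.7],"claw":[0.3,0.3,0.3,0.3,0.3]}' | grep -v rot
python3 - <<'E'
from h import *
t=np.array([.5695,-.049]);d=np.array([np.cos(np.radians(99.95)),np.sin(np.radians(99.95))])
for k in (.085,.07,.041): p=t-k*d; to(p[0],p[1],.026,99.95)
E
```

```text
t: 9.92
tool_pos: [0.5918, -0.149, 0.0258]
wrist_force: [0.2, -0.0, -0.5]
width: 0.703
t: 10.33
tool_pos: [0.5904, -0.1484, 0.0257]
wrist_force: [-0.3, -0.8, -0.3]
width: 0.703
t: 10.75
tool_pos: [0.5904, -0.1485, 0.0258]
wrist_force: [-0.3, -0.7, 0.1]
width: 0.698
t 10.75 pos [ 0.5904 -0.1485  0.0258] yaw 99.77 w 0.698 F [-0.3 -0.7  0.1]
offset [0.0166, -0.0035, -0.0002] roll -0.03
t 10.75 pos [ 0.5904 -0.1485  0.0258] yaw 99.77 w 0.698 F [-0.3 -0.7  0.1]
offset [0.0316, -0.0035, -0.0002] roll -0.03
t 10.75 pos [ 0.5904 -0.1485  0.0258] yaw 99.77 w 0.698 F [-0.3 -0.7  0.1]
offset [0.0606, -0.0036, -0.0002] roll -0.03
```

```bash

python3 -m crank '{"offset":[[0.005,-0.001,0],[0.01,-0.002,0],[0.016,-0.0035,0],[0.022,-0.0035,0],[0.028,-0.0035,0]],"roll":[0,0,0,0,0],"claw":[0.3,0.3,0.3,0.3,0.3]}' | grep -v rot
python3 -m crank '{"offset":[[0.004,0,0],[0.008,0,0],[0.012,0,0],[0.016,0,0],[0.02,0,0]],"roll":[0,0,0,0,0],"claw":[0.3,0.3,0.3,0.3,0.3]}' | grep -v rot
python3 -m crank '{"offset":[[0.0015,0,0],[0.003,0,0],[0.0045,0,0],[0.006,0,0],[0.007,0,0]],"roll":[0,0,0,0,0],"claw":[0.3,0.3,0.3,0.3,0.3]}' | grep -v rot
python3 - <<'E'
from h import *
d=np.load('jig.npz');R,t=d['R'],d['t']
s,Rt,y=st(); print('tcp jig',R.T@(s['tool_pos'][:2]-t))
a=snap('top','t8');b=snap('side','s8')
cv2.imwrite('pics/z13.png',np.hstack([cv2.resize(a[150:250,270:370,::-1],(400,400),interpolation=cv2.INTER_CUBIC),cv2.resize(b[140:240,290:390,::-1],(400,400),interpolation=cv2.INTER_CUBIC)]))
E
```

```text
t: 11.17
tool_pos: [0.582, -0.1209, 0.0258]
wrist_force: [-0.5, -0.2, -0.2]
width: 0.7
t: 11.58
tool_pos: [0.5789, -0.1019, 0.026]
wrist_force: [0.4, -4.4, 0.3]
width: 0.701
t: 12.0
tool_pos: [0.5777, -0.095, 0.0259]
wrist_force: [0.8, -4.6, 0.6]
width: 0.698
tcp jig [ 0.00051445 -0.04638813]
```

View pics/z13.png

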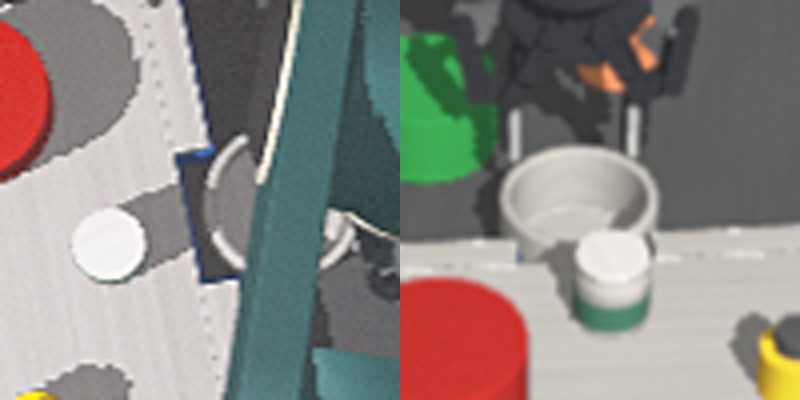

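```bash

python3 -m crank '{"offset":[[0.0005,0,0],[0.001,0,0],[0.0015,0,0],[0.002,0,0],[0.0025,0,0]],"roll":[0,0,0,0,0],"claw":[0.3,0.3,0.3,0.3,0.3]}' | grep -v rot
python3 -m crank '{"offset":[[0.0005,0,0],[0.001,0,0],[0.0015,0,0],[0.002,0,0],[0.002,0,0]],"roll":[0,0,0,0,0],"claw":[0.3,0.3,0.3,0.3,0.3]}' | grep -v rot
```

```text
t: 12.52
tool_pos: [0.5772, -0.0926, 0.0258]
wrist_force: [0.9, -5.2, 1.2]
width: 0.702
t: 12.93
tool_pos: [0.5772, -0.0909, 0.0261]
wrist_force: [3.5, -7.3, 1.0]
width: 0.7
```

```bash

python3 -m crank '{"offset":[[0.0005,0,0],[0.001,0,0],[0.001,0,0],[0.001,0,0],[0.001,0,0]],"roll":[0,0,0,0,0],"claw":[0.3,0.3,0.3,0.3,0.3]}' | grep -v rot
python3 -m crank '{"offset":[[0.0005,0,0],[0.001,0,0],[0.001,0,0],[0.001,0,0],[0.001,0,0]],"roll":[0,0,0,0,0],"claw":[0.3,0.3,0.3,0.3,0.3]}' | grep -v rot
```

```text
t: 13.35
tool_pos: [0.5773, -0.0903, 0.0263]
wrist_force: [3.9, -9.1, 2.4]
width: 0.698
t: 13.77
tool_pos: [0.5773, -0.0897, 0.0266]
wrist_force: [3.0, -13.8, 3.7]
width: 0.698
```

The bare cup is home: the push force rose to 14 N and the tool stopped. I back off, rise and look.

```bash

python3 -m crank '{"offset":[[-0.005,0,0],[-0.015,0,0],[-0.025,0,0],[-0.035,0,-0.01],[-0.035,0,-0.04]],"roll":[0,0,0,0,0],"claw":[0.3,0.3,0.3,0.3,0.3]}' | grep -v rot
python3 -m crank '{"offset":[[0,0,-0.03],[0,0,-0.06],[0,0,-0.09],[0,0,-0.115],[0,0,-0.125]],"roll":[0,0,0,0,0],"claw":[0.3,0.3,0.3,0.3,0.3]}' | grep -v rot
python3 - <<'E'
from h import *
d=np.load('jig.npz');R=d['R'];t=np.array([.5695,-.049])
a=snap('top','t9');b=snap('side','s9')
cv2.imwrite('pics/z14.png',np.hstack([cv2.resize(a[150:250,270:370,::-1],(400,400),interpolation=cv2.INTER_CUBIC),cv2.resize(b[140:240,290:390,::-1],(400,400),interpolation=cv2.INTER_CUBIC)]))
p=t+R@np.array([.084,.245]);print(p);s,_,_=st();print(s['qpos'].round(1));to(p[0],p[1],.2,99.95)
E
```

```text
t: 14.18
tool_pos: [0.5807, -0.1245, 0.0625]
wrist_force: [1.1, 0.4, -0.1]
width: 0.702
t: 14.6
tool_pos: [0.5834, -0.124, 0.1956]
wrist_force: [0.4, 0.3, 0.3]
width: 0.703
[0.6099708  0.20681852]
[-14.4  -2.9  94.4   0.   88.3 -24.3]
t 14.7 pos [ 0.5832 -0.1238  0.193 ] yaw 99.9 w 0.699 F [-0.8  0.  -0.9]
offset [0.321, 0.0832, -0.0071] roll -0.01
```

View pics/z14.png

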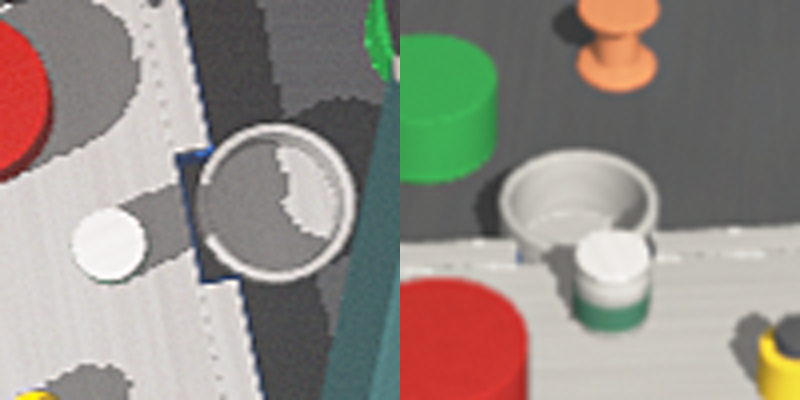

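```bash
python3 - <<'E'
from h import *
d=np.load('jig.npz');R,t=d['R'],d['t']
p=pix2plane('top',(338.6,200.5),.05)[:2];print(p,'jig',R.T@(p-t))
a=cv2.imread('pics/t9.png')[:,:,::-1].copy()
c,r=ring(a,(322,176,362,226));print(c,r,'jig',R.T@(c-t))
# inner edge: dark hole contour
# corners of plate/frame in this picture (zoom4 of 270,150)
for q in [(212,152),(178,153),(203,283),(241,279)]:
    w=pix2plane('top',np.array(q)/4+[270,150]-.375,.05)[:2];print(q,'jig',(R.T@(w-t)).round(4))
E
python3 - <<'E'
import cv2
a=cv2.imread('pics/t9.png');cv2.imwrite('pics/z15.png',cv2.resize(a[170:232,305:367],(744,744)[:2] if 0 else (592,592),interpolation=cv2.INTER_NEAREST))
E
```

```text
[ 0.56777277 -0.04798371] jig [-0.00110023  0.00165385]
[ 0.56862282 -0.04765616] 0.04446719307524473 jig [-0.00020642  0.00182983]
(212, 152) jig [0.0346 0.0311]
(178, 153) jig [0.0378 0.05  ]
(203, 283) jig [-0.0368  0.0509]
(241, 279) jig [-0.0388  0.0296]
```

View pics/z15.png

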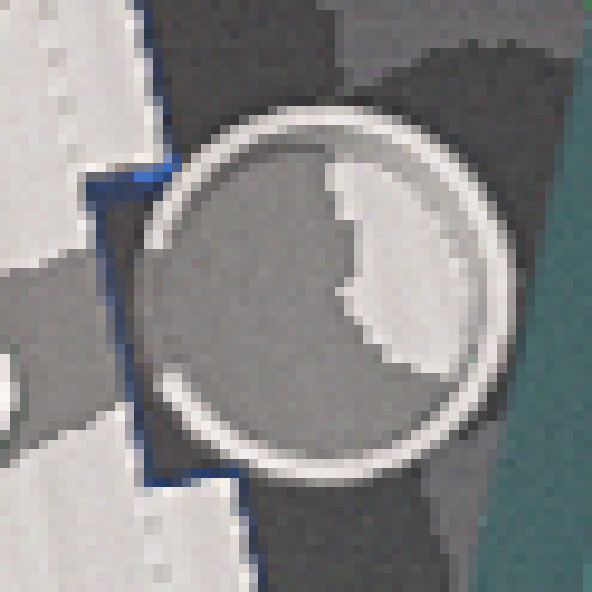

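Bare cup rim fits at jig (-0.2, 1.8) mm on the top camera, so it is home within calibration error. Next I go behind the red cup.

```bash

python3 -m crank '{"offset":[[0.02,0.005,0],[0.052,0.013,0],[0.086,0.022,0],[0.12,0.031,0],[0.154,0.04,0]],"roll":[0,0,0,0,0],"claw":[0.3,0.3,0.3,0.3,0.3]}' | grep -v rot
python3 -m crank '{"offset":[[0.034,0.008,0],[0.068,0.017,0],[0.102,0.026,0],[0.134,0.035,0],[0.16,0.042,0]],"roll":[0,0,0,0,0],"claw":[0.3,0.3,0.3,0.3,0.3]}' | grep -v rot
python3 -m crank '{"offset":[[0.006,0.001,0],[0.007,0.001,0.02],[0.007,0.001,0.04],[0.007,0.001,0.06],[0.007,0.001,0.08]],"roll":[0,0,0,0,0],"claw":[0.3,0.3,0.3,0.3,0.3]}' | grep -v rot
python3 - <<'E'
from h import *
to(.61,.2068,.078,99.95)
a=snap('top','t10');b=snap('side','s10')
cv2.imwrite('pics/z16.png',np.hstack([cv2.resize(a[90:240,200:350,::-1],(400,400),interpolation=cv2.INTER_CUBIC),cv2.resize(b[140:290,240:390,::-1],(400,400),interpolation=cv2.INTER_CUBIC)]))
E
```

```text
t: 15.12
tool_pos: [0.5948, 0.0367, 0.1887]
wrist_force: [0.9, 0.0, 0.2]
width: 0.703
t: 15.53
tool_pos: [0.6086, 0.2023, 0.1884]
wrist_force: [0.4, -0.4, -0.4]
width: 0.697
t: 15.95
tool_pos: [0.6083, 0.2067, 0.1079]
wrist_force: [-0.5, 0.6, 0.2]
width: 0.699
t 15.95 pos [0.6083 0.2067 0.1079] yaw 99.91 w 0.699 F [-0.5  0.6  0.2]
offset [-0.0002, 0.0018, 0.0299] roll -0.01
```

View pics/z16.png

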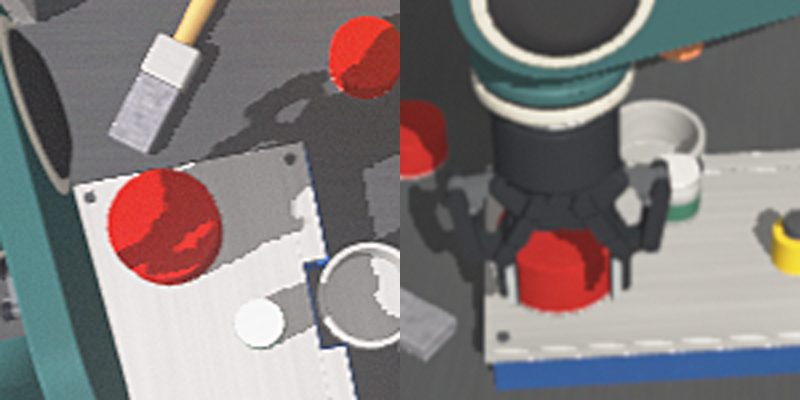

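```bash

python3 -m crank '{"offset":[[0,0.001,0.01],[0,0.0018,0.02],[0,0.0018,0.028],[0,0.0018,0.034],[0,0.0018,0.035]],"roll":[0,0,0,0,0],"claw":[0.3,0.3,0.3,0.3,0.3]}' | grep -v rot
python3 -m crank '{"offset":[[-0.007,0,0],[-0.014,0,0],[-0.021,0,0],[-0.028,0,0],[-0.034,0,0]],"roll":[0,0,0,0,0],"claw":[0.3,0.3,0.3,0.3,0.3]}' | grep -v rot
python3 -m crank '{"offset":[[-0.003,0,0],[-0.006,0,0],[-0.009,0,0],[-0.012,0,0],[-0.015,0,0]],"roll":[0,0,0,0,0],"claw":[0.3,0.3,0.3,0.3,0.3]}' | grep -v rot
python3 -m crank '{"offset":[[-0.003,0,0],[-0.006,0,0],[-0.009,0,0],[-0.012,0,0],[-0.015,0,0]],"roll":[0,0,0,0,0],"claw":[0.3,0.3,0.3,0.3,0.3]}' | grep -v rot
python3 - <<'E'
from h import *
a=snap('top','t11');b=snap('side','s11')
cv2.imwrite('pics/z17.png',np.hstack([cv2.resize(a[120:240,220:340,::-1],(400,400),interpolation=cv2.INTER_CUBIC),cv2.resize(b[160:280,250:370,::-1],(400,400),interpolation=cv2.INTER_CUBIC)]))
E
```

```text
t: 16.47
tool_pos: [0.6104, 0.2075, 0.0745]
wrist_force: [-0.3, -0.8, -1.2]
width: 0.702
t: 16.88
tool_pos: [0.6169, 0.1732, 0.0762]
wrist_force: [-0.3, 0.2, 0.1]
width: 0.705
t: 17.3
tool_pos: [0.6191, 0.1594, 0.0758]
wrist_force: [-2.2, 2.4, -0.3]
width: 0.7
t: 17.72
tool_pos: [0.6218, 0.1444, 0.0758]
wrist_force: [-0.0, 2.3, 0.1]
width: 0.7
```

View pics/z17.png

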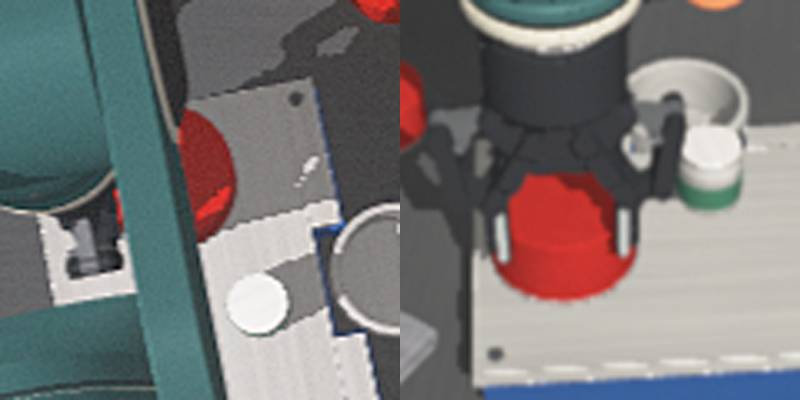

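```bash

python3 -m crank '{"offset":[[-0.004,0,0],[-0.008,0,0],[-0.012,0,0],[-0.017,0,0],[-0.022,0,0]],"roll":[0,0,0,0,0],"claw":[0.3,0.3,0.3,0.3,0.3]}' | grep -v rot
python3 -m crank '{"offset":[[-0.005,0,0],[-0.01,0,0],[-0.015,0,0],[-0.02,0,0],[-0.025,0,0]],"roll":[0,0,0,0,0],"claw":[0.3,0.3,0.3,0.3,0.3]}' | grep -v rot
python3 - <<'E'
from h import *
a=snap('top','t12');b=snap('side','s12')
cv2.imwrite('pics/z18.png',np.hstack([cv2.resize(a[120:240,240:360,::-1],(400,400),interpolation=cv2.INTER_CUBIC),cv2.resize(b[160:280,250:370,::-1],(400,400),interpolation=cv2.INTER_CUBIC)]))
E
```

```text
t: 18.23
tool_pos: [0.6257, 0.1225, 0.0758]
wrist_force: [-0.6, 2.3, 0.4]
width: 0.699
t: 18.65
tool_pos: [0.63, 0.0978, 0.0758]
wrist_force: [0.2, 2.0, 1.3]
width: 0.705
```

View pics/z18.png

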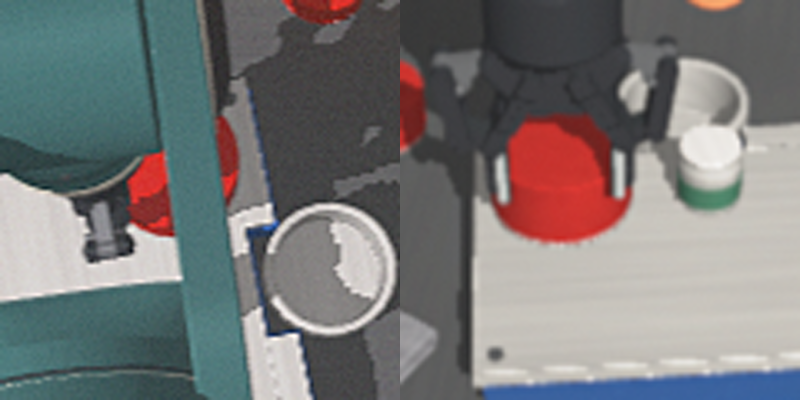

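```bash

python3 -m crank '{"offset":[[-0.004,0,0],[-0.009,0,0],[-0.014,0,0],[-0.019,0,0],[-0.024,0,0]],"roll":[0,0,0,0,0],"claw":[0.3,0.3,0.3,0.3,0.3]}' | grep -v rot
python3 -m crank '{"offset":[[-0.005,0,0],[-0.009,0,0],[-0.013,0,0],[-0.016,0,0],[-0.018,0,0]],"roll":[0,0,0,0,0],"claw":[0.3,0.3,0.3,0.3,0.3]}' | grep -v rot
python3 -m crank '{"offset":[[0.006,0,0],[0.014,0,0],[0.023,0,0],[0.032,0,0],[0.04,0,0]],"roll":[0,0,0,0,0],"claw":[0.3,0.3,0.3,0.3,0.3]}' | grep -v rot
python3 - <<'E'
from h import *
s,_,_=st();print(s['qpos'].round(1))
a=snap('top','t13');b=snap('side','s13')
cv2.imwrite('pics/z19.png',np.hstack([cv2.resize(a[120:240,240:360,::-1],(400,400),interpolation=cv2.INTER_CUBIC),cv2.resize(b[140:260,250:370,::-1],(400,400),interpolation=cv2.INTER_CUBIC)]))
E
```

```text
t: 19.17
tool_pos: [0.6341, 0.0742, 0.0758]
wrist_force: [-0.8, 2.1, 0.7]
width: 0.698
t: 19.58
tool_pos: [0.6373, 0.0567, 0.076]
wrist_force: [-0.3, 3.7, 2.6]
width: 0.698
t: 20.0
tool_pos: [0.6299, 0.0977, 0.0757]
wrist_force: [-0.6, 0.2, -0.4]
width: 0.697
[ 6.5  6.1 96.3 -0.  77.6 -3.4]
```

View pics/z19.png

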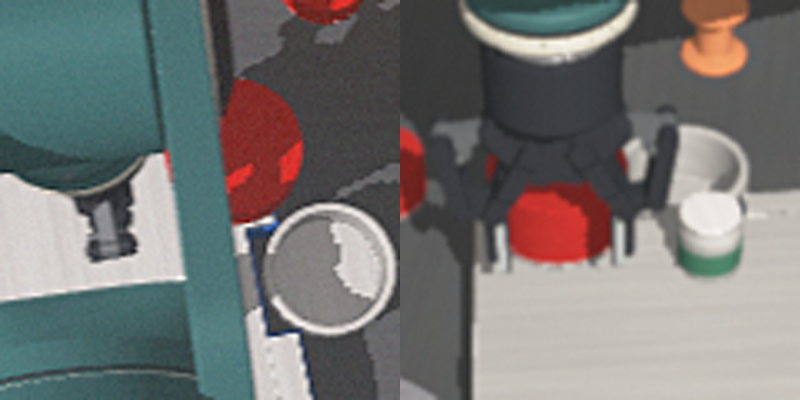

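```bash

python3 -m crank '{"offset":[[0,0,-0.02],[0,0,-0.045],[0,0,-0.07],[0,0,-0.09],[0,0,-0.1]],"roll":[0,0,0,0,0],"claw":[0.3,0.3,0.3,0.3,0.3]}' | grep -v rot
python3 -m crank '{"offset":[[-0.005,0.008,0],[-0.012,0.02,0],[-0.02,0.034,0],[-0.03,0.05,0],[-0.04,0.068,0]],"roll":[1,2,3,4,5],"claw":[0.3,0.3,0.3,0.3,0.3]}' | grep -v rot
python3 -m crank '{"offset":[[0,0,0],[0,0,0],[0,0,0],[0,0,0],[0,0,0]],"roll":[1,2,3,4,4.9],"claw":[0.3,0.3,0.3,0.3,0.3]}' | grep -v rot
python3 - <<'E'
from h import *
s,_,_=st();print(s['qpos'].round(1))
to(.7,.063,.076,40.7)
a=snap('top','t14');b=snap('side','s14')
cv2.imwrite('pics/z20.png',np.hstack([cv2.resize(a[120:240,240:360,::-1],(400,400),interpolation=cv2.INTER_CUBIC),cv2.resize(b[140:260,250:370,::-1],(400,400),interpolation=cv2.INTER_CUBIC)]))
E
```

```text
t: 20.52
tool_pos: [0.6309, 0.0965, 0.1789]
wrist_force: [0.4, 0.1, -0.1]
width: 0.702
t: 20.93
tool_pos: [0.7045, 0.0684, 0.1751]
wrist_force: [-0.0, -0.0, -0.3]
width: 0.698
t: 21.35
tool_pos: [0.704, 0.0686, 0.1748]
wrist_force: [-0.6, 0.3, 0.4]
width: 0.695
[ 3.5 11.4 81.  -0.  87.7 53.3]
t 21.35 pos [0.704  0.0686 0.1748] yaw 40.21 w 0.695 F [-0.6  0.3  0.4]
offset [-0.0066, 0.0018, 0.0988] roll -0.08
```

View pics/z20.png

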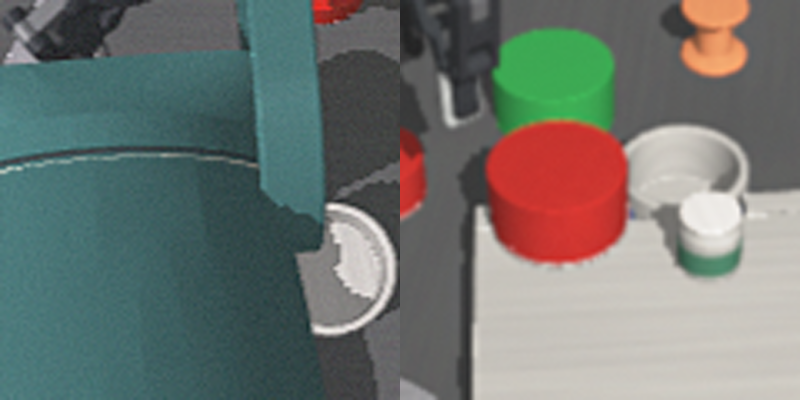

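```bash
python3 - <<'E'
from h import *
d=np.load('jig.npz');R=d['R'];t=np.array([.5695,-.049])
im=cv2.imread('pics/s14.png')[:,:,::-1].copy()
hsv=cv2.cvtColor(im,cv2.COLOR_RGB2HSV);print(hsv[195:218:3,297].tolist())
def pred(x,y):
    a=np.linspace(0,2*np.pi,72);P=np.array([proj('side',[x+.045*np.cos(k),y+.045*np.sin(k),z]) for z in(.1,.05) for k in a]);return P.min(0),P.max(0)
C=blob(im,(0,150,60),(8,255,255),(297,198),33);print('seen',C.min(0),C.max(0)+1)
print(pred(.6436,.0148))
from scipy.optimize import least_squares
f=lambda p:np.r_[pred(*p)[0]-C.min(0),pred(*p)[1]-C.max(0)-1]
r=least_squares(f,[.6436,.0148],diff_step=1e-3);print(r.x,r.fun,'jig',R.T@(r.x-t))
im0=cv2.imread('pics/s0.png' if 0 else 'pics/side0.png')[:,:,::-1].copy();C=blob(im0,(0,150,60),(8,255,255),(299,233),33)
r=least_squares(f,[.625,.12],diff_step=1e-3);print('start',r.x,r.fun,'jig',R.T@(r.x-t))
E
```

```text
[[1, 197, 203], [1, 196, 204], [1, 196, 204], [1, 197, 211], [1, 196, 206], [1, 193, 209], [1, 195, 205], [1, 202, 205]]
seen [276. 177.] [318. 219.]
(array([275.99844018, 174.39027713]), array([318.94187694, 219.7523574 ]))Traceback (most recent call last):
  File "<stdin>", line 11, in <module>
    return func(*args, **kwargs)
    result = trf(vector_fun.fun, vector_fun.jac, x0, f0, J0, lb, ub, ftol, xtol,
                 gtol, max_nfev, x_scale, loss_function, tr_solver,
                 tr_options.copy(), verbose, callback=callback_wrapped)
    return trf_no_bounds(
        fun, jac, x0, f0, J0, ftol, xtol, gtol, max_nfev, x_scale,
        loss_function, tr_solver, tr_options, verbose, callback=callback)
    f_new = fun(x_new)
    self._update_fun()
    ~~~~~~~~~~~~~~~~^^
    self.f = self.fun_wrapped(xp_copy(self.x))
             ~~~~~~~~~~~~~~~~^^^^^^^^^^^^^^^^^
    return np.atleast_1d(self.fun(x))
                         ~~~~~~~~^^^
    return self.f(x, *self.args, **self.kwargs)
           ~~~~~~^^^^^^^^^^^^^^^^^^^^^^^^^^^^^^
  File "<stdin>", line 10, in <lambda>
  File "<stdin>", line 6, in pred
  File "h.py", line 9, in proj
    c,R,t=cam(n); p=R@np.array(X)+t
          ~~~^^^
  File "h.py", line 4, in cam
    c=camera_info(n); return c,np.array(c['R']),np.array(c['t'])
ValueError: time passes only in moves, steps and waits
```

```bash

sed -i 's/^def cam(n):/import functools\n@functools.cache\ndef cam(n):/' h.py
python3 -m crank '{"offset":[[-0.003,0.001,0.02],[-0.006,0.002,0.045],[-0.0066,0.002,0.07],[-0.0066,0.002,0.09],[-0.0066,0.002,0.099]],"roll":[-0.1,-0.1,-0.1,-0.1,-0.1],"claw":[0.3,0.3,0.3,0.3,0.3]}' | grep -v rot
python3 -m crank '{"offset":[[-0.004,0,0],[-0.009,0,0],[-0.014,0,0],[-0.018,0,0],[-0.022,0,0]],"roll":[0,0,0,0,0],"claw":[0.3,0.3,0.3,0.3,0.3]}' | grep -v rot
python3 -m crank '{"offset":[[-0.003,0,0],[-0.006,0,0],[-0.009,0,0],[-0.012,0,0],[-0.015,0,0]],"roll":[0,0,0,0,0],"claw":[0.3,0.3,0.3,0.3,0.3]}' | grep -v rot
python3 - <<'E'
from h import *
d=np.load('jig.npz');R=d['R'];t=np.array([.5695,-.049]);s,Rt,y=st()
print(y,R.T@(s['tool_pos'][:2]-t),'nest in tool',Rt.T[:2,:2]@(t-s['tool_pos'][:2]))
b=snap('side','s15')
cv2.imwrite('pics/z21.png',cv2.resize(b[120:260,240:380,::-1],(500,500),interpolation=cv2.INTER_CUBIC))
E
```

```text
t: 21.87
tool_pos: [0.699, 0.0627, 0.0731]
wrist_force: [0.3, 1.0, -1.0]
width: 0.702
t: 22.28
tool_pos: [0.6839, 0.048, 0.0782]
wrist_force: [0.9, -0.2, 0.8]
width: 0.703
t: 22.7
tool_pos: [0.6725, 0.0386, 0.077]
wrist_force: [2.1, 2.4, 0.4]
width: 0.699
41.125798315886236 [0.11659778 0.06850882] nest in tool [-0.13522325 -0.00177934]
```

View pics/z21.png

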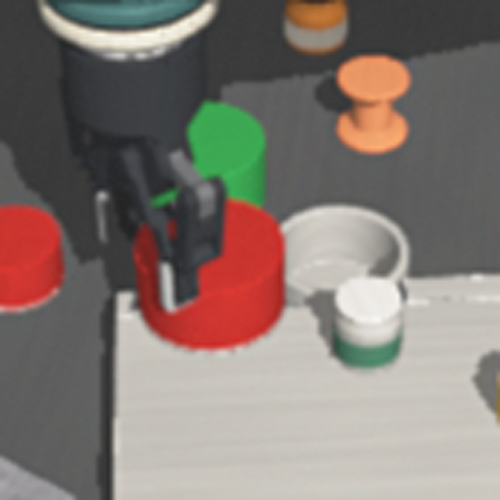

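```bash

python3 -m crank '{"offset":[[-0.004,-0.0005,0],[-0.008,-0.001,0],[-0.012,-0.0015,0],[-0.016,-0.0018,0],[-0.02,-0.0018,0]],"roll":[0,0,0,0,0],"claw":[0.3,0.3,0.3,0.3,0.3]}' | grep -v rot
python3 -m crank '{"offset":[[-0.004,0,0],[-0.008,0,0],[-0.012,0,0],[-0.016,0,0],[-0.02,0,0]],"roll":[0,0,0,0,0],"claw":[0.3,0.3,0.3,0.3,0.3]}' | grep -v rot
python3 - <<'E'
from h import *
d=np.load('jig.npz');R=d['R'];t=np.array([.5695,-.049]);s,Rt,y=st()
print(y,R.T@(s['tool_pos'][:2]-t),'nest in tool',Rt.T[:2,:2]@(t-s['tool_pos'][:2]))
b=snap('side','s16');a=snap('top','t16')
cv2.imwrite('pics/z22.png',np.hstack([cv2.resize(a[120:240,260:380,::-1],(400,400),interpolation=cv2.INTER_CUBIC),cv2.resize(b[130:250,260:380,::-1],(400,400),interpolation=cv2.INTER_CUBIC)]))
E
```

```text
t: 23.17
tool_pos: [0.657, 0.027, 0.0784]
wrist_force: [4.3, 4.6, 9.0]
width: 0.698
t: 23.58
tool_pos: [0.642, 0.0138, 0.0785]
wrist_force: [5.4, 5.1, 9.9]
width: 0.699
41.11391898837576 [0.082261   0.04939241] nest in tool [-0.09594937 -0.00032935]
```

View pics/z22.png

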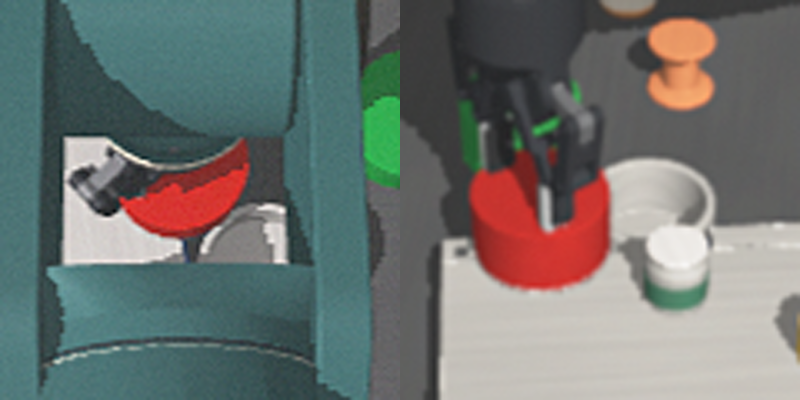

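```bash
cat >> h.py <<'E'
def sil(x,y,zb=.05,n='side'):
    a=np.linspace(0,2*np.pi,72);P=np.array([proj(n,[x+.045*np.cos(k),y+.045*np.sin(k),z]) for z in(zb+.05,zb) for k in a]);return P.min(0).round(1),P.max(0).round(1)
E
python3 - <<'E'
from h import *
d=np.load('jig.npz');R=d['R'];t=np.array([.5695,-.049]);s,Rt,y=st();print(s['t'],s['tool_pos'],s['wrist_force'],s['wrist_torque'])
for j in [(.046,.028),(.054,.033),(.062,.037)]: print(j,*sil(*(t+R@np.array(j))))
im=cv2.imread('pics/s16.png')[:,:,::-1].copy();C=blob(im,(0,150,60),(8,255,255),(303,198),28);print(C.min(0),C.max(0)+1)
for k in(.031,-.031):
  for zz in(.017,-.02): print(k,zz,(proj('side',s['tool_pos']+Rt@np.array([-.011,k,zz]))-[260,130])*3.333+[400,0])
E
```

```text
23.6833 [0.64174196 0.01360905 0.07842497] [2.7266872  3.60404101 9.51559624] [ 0.83204082 -0.18582606 -0.1327054 ]
(0.046, 0.028) [293.9 167.4] [335.8 211.7]
(0.054, 0.033) [290.2 169. ] [332.3 213.5]
(0.062, 0.037) [286.4 170.2] [328.7 215. ]
[281. 175.] [323. 217.]
0.031 0.017 [518.44851948 204.91567089]
0.031 -0.02 [516.38204489 161.74215886]
-0.031 0.017 [570.81318664 256.94500831]
-0.031 -0.02 [570.00606358 213.44023564]
```

The side view shows the red cup only at columns 281–323, so it is lagging. The fingertips ride on its top edge, with 10 N upward on the tool. The tips really are about 20 mm behind the TCP. I lift off, back away and probe down gently.

```bash

python3 -m crank '{"offset":[[0,0,-0.008],[0,0,-0.02],[0,0,-0.03],[0.015,0,-0.03],[0.035,0,-0.03]],"roll":[0,0,0,0,0],"claw":[0.3,0.3,0.3,0.3,0.3]}' | grep -v rot
python3 -m crank '{"offset":[[0.02,0,0],[0.037,0,0],[0.037,0,0.01],[0.037,0,0.025],[0.037,0,0.035]],"roll":[0,0,0,0,0],"claw":[0.3,0.3,0.3,0.3,0.3]}' | grep -v rot
python3 - <<'E'
from h import *
s,Rt,y=st();print(s['t'],s['tool_pos'],s['wrist_force'],y)
b=snap('side','s17')
cv2.imwrite('pics/z23.png',cv2.resize(b[120:260,240:380,::-1],(560,560),interpolation=cv2.INTER_CUBIC))
for k in(.031,-.031):
  for zz in(.017,-.02): print(k,zz,(proj('side',s['tool_pos']+Rt@np.array([-.011,k,zz]))-[240,120])*4)
E
```

```text
t: 24.1
tool_pos: [0.6679, 0.0361, 0.109]
wrist_force: [-0.5, -0.3, -0.2]
width: 0.698
t: 24.52
tool_pos: [0.6947, 0.0606, 0.07]
wrist_force: [0.4, -0.6, -0.8]
width: 0.701
24.5167 [0.69465262 0.06064281 0.0699686 ] [ 0.35436196 -0.55958259 -0.80172361] 41.12471981710197
0.031 0.017 [112.99327395 347.9016784 ]
0.031 -0.02 [107.37559097 296.35554519]
-0.031 0.017 [173.2848872  414.14694074]
-0.031 -0.02 [169.02844733 362.29993544]
```

View pics/z23.png

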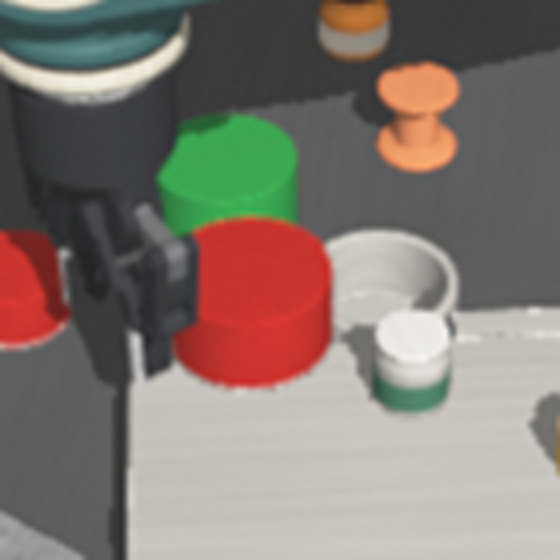

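```bash

python3 -m crank '{"offset":[[0,0,0.003],[0,0,0.006],[0,0,0.009],[0,0,0.012],[0,0,0.012]],"roll":[0,0,0,0,0],"claw":[0.3,0.3,0.3,0.3,0.3]}' | grep -v rot
python3 -m crank '{"offset":[[0,0,0.002],[0,0,0.004],[0,0,0.006],[0,0,0.008],[0,0,0.008]],"roll":[0,0,0,0,0],"claw":[0.3,0.3,0.3,0.3,0.3]}' | grep -v rot
python3 - <<'E'
from h import *
s,Rt,y=st()
b=snap('side','s18')
cv2.imwrite('pics/z24.png',cv2.resize(b[140:240,240:340,::-1],(600,600),interpolation=cv2.INTER_CUBIC))
for k in(.031,-.031):
  for zz in(.017,-.02): print(k,zz,(proj('side',s['tool_pos']+Rt@np.array([-.011,k,zz]))-[240,140])*6)
E
```

```text
t: 24.98
tool_pos: [0.6953, 0.0608, 0.0595]
wrist_force: [-0.2, 0.7, -1.7]
width: 0.704
t: 25.4
tool_pos: [0.6952, 0.061, 0.0512]
wrist_force: [-0.1, -0.1, -0.3]
width: 0.699
0.031 0.017 [171.70910952 440.06812836]
0.031 -0.02 [163.53429977 364.64610985]
-0.031 0.017 [261.08181386 539.68599578]
-0.031 -0.02 [254.90417866 463.89921585]
```

View pics/z24.png

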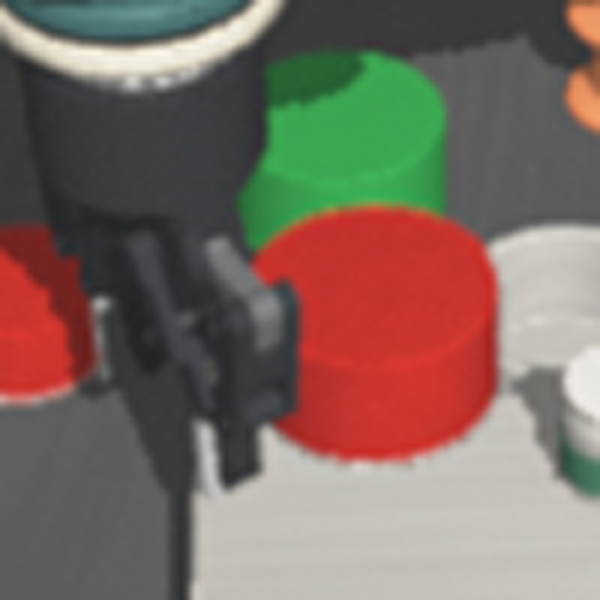

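```bash

python3 -m crank '{"offset":[[0,0,0.003],[0,0,0.005],[-0.005,0,0.005],[-0.011,0,0.005],[-0.017,0,0.005]],"roll":[0,0,0,0,0],"claw":[0.3,0.3,0.3,0.3,0.3]}' | grep -v rot
python3 -m crank '{"offset":[[-0.004,0,0],[-0.008,0,0],[-0.012,0,0],[-0.015,0,0],[-0.018,0,0]],"roll":[0,0,0,0,0],"claw":[0.3,0.3,0.3,0.3,0.3]}' | grep -v rot
python3 -m crank '{"offset":[[-0.003,0,0],[-0.006,0,0],[-0.009,0,0],[-0.012,0,0],[-0.015,0,0]],"roll":[0,0,0,0,0],"claw":[0.3,0.3,0.3,0.3,0.3]}' | grep -v rot
python3 - <<'E'
from h import *
d=np.load('jig.npz');R=d['R'];t=np.array([.5695,-.049]);s,Rt,y=st()
print(y,R.T@(s['tool_pos'][:2]-t),'nest in tool',Rt.T[:2,:2]@(t-s['tool_pos'][:2]))
b=snap('side','s19')
C=blob(b,(0,150,60),(8,255,255),(303,198),28);print(C.min(0),C.max(0)+1)
c=s['tool_pos'][:2]-.042*Rt[:2,0];print(R.T@(c-t),*sil(*c))
cv2.imwrite('pics/z25.png',cv2.resize(b[130:240,250:360,::-1],(550,550),interpolation=cv2.INTER_CUBIC))
E
```

```text
t: 25.87
tool_pos: [0.6821, 0.0494, 0.0467]
wrist_force: [-0.2, -0.0, -0.2]
width: 0.701
t: 26.28
tool_pos: [0.6688, 0.0377, 0.0469]
wrist_force: [-0.2, -0.2, -0.7]
width: 0.7
t: 26.7
tool_pos: [0.6576, 0.028, 0.0468]
wrist_force: [2.2, 1.9, -0.1]
width: 0.7
41.121675753949646 [0.10007291 0.06059547] nest in tool [-1.16988878e-01  1.77047517e-05]
[303. 173.] [328. 214.]
[0.06414259 0.03884662] [285.4 170.8] [327.8 215.6]
```

View pics/z25.png

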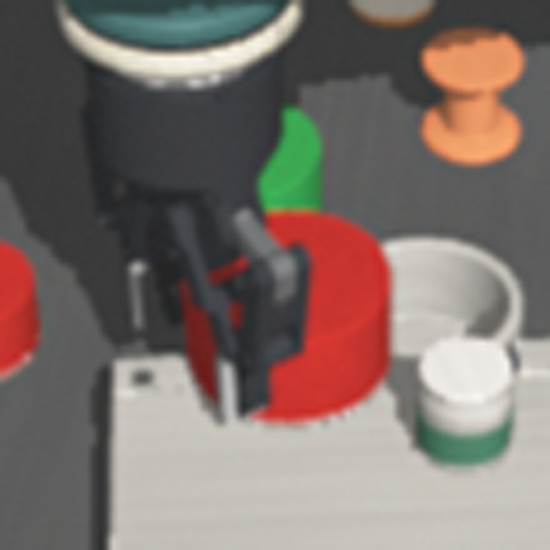

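Now the fingers bear low on the cup's side, with no vertical force, and the cup's right edge at column 328 matches the prediction. I continue.

```bash

python3 -m crank '{"offset":[[-0.003,0,0],[-0.006,0,0],[-0.009,0,0],[-0.012,0,0],[-0.015,0,0]],"roll":[0,0,0,0,0],"claw":[0.3,0.3,0.3,0.3,0.3]}' | grep -v rot
python3 -m crank '{"offset":[[-0.003,0,0],[-0.006,0,0],[-0.009,0,0],[-0.012,0,0],[-0.015,0,0]],"roll":[0,0,0,0,0],"claw":[0.3,0.3,0.3,0.3,0.3]}' | grep -v rot
python3 - <<'E'
from h import *
t=np.array([.5695,-.049]);s,Rt,y=st()
print(y,'nest in tool',Rt.T[:2,:2]@(t-s['tool_pos'][:2]))
b=snap('side','s20');a=snap('top','t20')
C=blob(b,(0,150,60),(8,255,255),(312,190),28);print(C.min(0),C.max(0)+1)
c=s['tool_pos'][:2]-.042*Rt[:2,0];print(*sil(*c))
cv2.imwrite('pics/z26.png',np.hstack([cv2.resize(a[120:240,260:380,::-1],(400,400),interpolation=cv2.INTER_CUBIC),cv2.resize(b[130:250,260:380,::-1],(400,400),interpolation=cv2.INTER_CUBIC)]))
E
```

```text
t: 27.17
tool_pos: [0.6462, 0.018, 0.0468]
wrist_force: [1.5, 1.3, 1.2]
width: 0.703
t: 27.58
tool_pos: [0.635, 0.0082, 0.0469]
wrist_force: [2.3, 2.5, 1.3]
width: 0.701
41.11625183557792 nest in tool [-8.69060010e-02  1.12815332e-05]
[314. 167.] [339. 208.]
[297.4 166. ] [339.2 210. ]
```

View pics/z26.png

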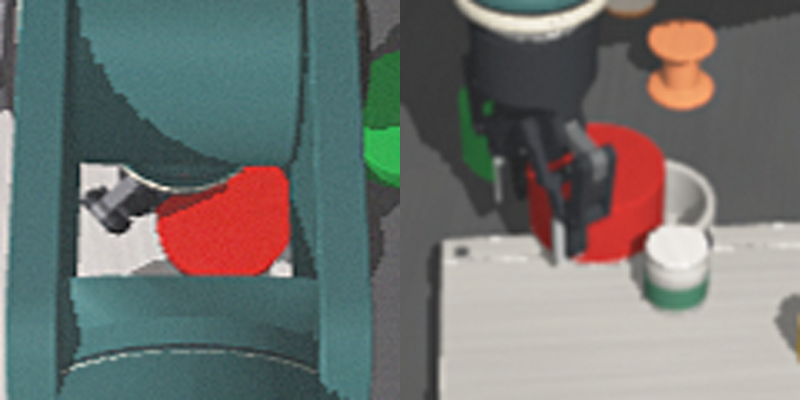

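```bash
python3 - <<'E'
from h import *
s,Rt,y=st()
d=np.load('jig.npz');R=d['R'];t=np.array([.5695,-.049])
def tl(p): return (Rt.T@(np.append(p[:2],0)-np.append(s['tool_pos'][:2],0)))[:2].round(4)
for q in [(82,200),(95,222),(120,232),(132,215)]:
  for z in(.08,.11): print(q,z,tl(pix2plane('top',np.array(q)/3.333+[260,120],z)))
w=t+R@np.array([-.008,.098]); print('tin now',tl(w)); print('tin at end',tl(w-0)+np.array([.0449,0]))
print('side bulge',[tl(pix2plane('side',np.array(q)/3.333+[260,130],z)) for q in [(215,215),(215,160),(190,225)] for z in (.08,.1)])
E
```

```text
(82, 200) 0.08 [ 0.0244 -0.0619]
(82, 200) 0.11 [ 0.0197 -0.0637]
(95, 222) 0.08 [ 0.008  -0.0654]
(95, 222) 0.11 [ 0.0039 -0.067 ]
(120, 232) 0.08 [-0.0079 -0.0578]
(120, 232) 0.11 [-0.0113 -0.0597]
(132, 215) 0.08 [-0.0049 -0.0445]
(132, 215) 0.11 [-0.0085 -0.0469]
tin now [-0.0428 -0.088 ]
tin at end [ 0.0021 -0.088 ]
side bulge [array([-0.0364, -0.0311]), array([-0.0232, -0.0496]), array([-0.0685,  0.0143]), array([-0.0543, -0.0056]), array([-0.0178, -0.0298]), array([-0.0052, -0.0484])]
```

The finger linkage reaches about 66 mm sideways, which would come within 2 mm of the tin at the end. I re-approach with the tool turned about 22° about the cup, away from the tin.

```bash

python3 -m crank '{"offset":[[0.004,0,0],[0.008,0,0],[0.012,0,0],[0.014,0,0],[0.014,0,0]],"roll":[0,0,0,0,0],"claw":[0.3,0.3,0.3,0.3,0.3]}' | grep -v rot
python3 - <<'E'
from h import *
d=np.load('jig.npz');R=d['R'];t=np.array([.5695,-.049])
c=t+R@np.array([.0386,.0229]);a=np.radians(8)
for k in (.056,): p=t+R@(np.array([.0386,.0229])+k*np.array([np.cos(a),np.sin(a)]));to(p[0],p[1],.0468,18)
E
```

```text
t: 28.1
tool_pos: [0.6461, 0.018, 0.0466]
wrist_force: [-0.4, -0.2, 0.0]
width: 0.703
t 28.1 pos [0.6461 0.018  0.0466] yaw 41.15 w 0.703 F [-0.4 -0.2  0. ]
offset [-0.0054, 0.0226, -0.0002] roll 3.86
```

```bash

python3 -m crank '{"offset":[[-0.0003,0.005,0],[-0.001,0.01,0],[-0.0022,0.015,0],[-0.0038,0.02,0],[-0.0054,0.0226,0]],"roll":[0.9,1.8,2.7,3.6,3.86],"claw":[0.3,0.3,0.3,0.3,0.3]}' | grep -v rot
python3 - <<'E'
from h import *
d=np.load('jig.npz');R=d['R'];t=np.array([.5695,-.049]);a=np.radians(8.05)
for j in [(.0386,.0229),(.02,.012),(0,0)]:
    p=t+R@(np.array(j)+.042*np.array([np.cos(a),np.sin(a)]));to(p[0],p[1],.0468,18,True)
to(.6,0,.0468,18)
b=snap('side','s21')
cv2.imwrite('pics/z27.png',cv2.resize(b[130:250,260:380,::-1],(480,480),interpolation=cv2.INTER_CUBIC))
E
```

```text
t: 28.52
tool_pos: [0.6567, -0.0034, 0.0467]
wrist_force: [-0.4, -0.6, 0.3]
width: 0.7
offset [-0.0136, -0.0007, -0.0001] roll -0.05
offset [-0.0335, 0.0076, -0.0001] roll -0.05
offset [-0.0549, 0.0168, -0.0001] roll -0.05
t 28.52 pos [ 0.6567 -0.0034  0.0467] yaw 17.68 w 0.7 F [-0.4 -0.6  0.3]
offset [-0.053, -0.0204, -0.0001] roll -0.05
```

View pics/z27.png

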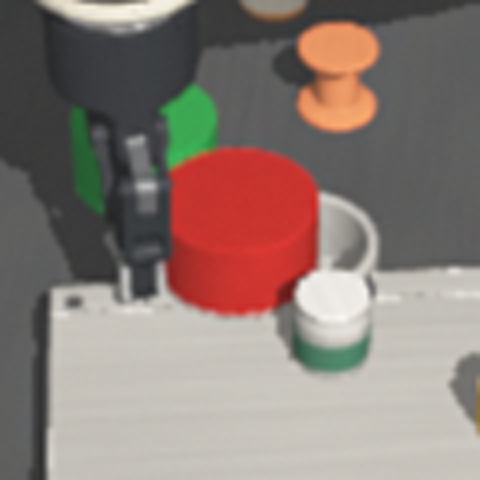

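```bash

python3 -m crank '{"offset":[[-0.004,-0.0003,0],[-0.008,-0.0006,0],[-0.012,-0.0006,0],[-0.0155,0.0002,0],[-0.0185,0.0015,0]],"roll":[0,0,0,0,0],"claw":[0.3,0.3,0.3,0.3,0.3]}' | grep -v rot
python3 -m crank '{"offset":[[-0.0022,0.001,0],[-0.0044,0.002,0],[-0.0066,0.003,0],[-0.0088,0.004,0],[-0.011,0.005,0]],"roll":[0,0,0,0,0],"claw":[0.3,0.3,0.3,0.3,0.3]}' | grep -v rot
python3 -m crank '{"offset":[[-0.0022,0.001,0],[-0.0044,0.002,0],[-0.0066,0.003,0],[-0.0088,0.004,0],[-0.011,0.005,0]],"roll":[0,0,0,0,0],"claw":[0.3,0.3,0.3,0.3,0.3]}' | grep -v rot
python3 - <<'E'
from h import *
t=np.array([.5695,-.049]);s,Rt,y=st()
print(y,'nest in tool',Rt.T[:2,:2]@(t-s['tool_pos'][:2]))
b=snap('side','s22');a=snap('top','t22')
C=blob(b,(0,150,60),(8,255,255),(325,180),30);print(C.min(0),C.max(0)+1)
c=s['tool_pos'][:2]-.042*Rt[:2,0];print(*sil(*c))
cv2.imwrite('pics/z28.png',np.hstack([cv2.resize(a[130:250,270:390,::-1],(400,400),interpolation=cv2.INTER_CUBIC),cv2.resize(b[120:240,270:390,::-1],(400,400),interpolation=cv2.INTER_CUBIC)]))
E
```

```text
t: 28.98
tool_pos: [0.6391, -0.0101, 0.0471]
wrist_force: [2.4, 1.9, 1.1]
width: 0.702
t: 29.4
tool_pos: [0.6304, -0.0184, 0.0469]
wrist_force: [2.5, 1.7, 2.2]
width: 0.702
t: 29.82
tool_pos: [0.6214, -0.0266, 0.0468]
wrist_force: [3.1, 2.3, 3.1]
width: 0.701
17.95763548432869 nest in tool [-0.05627552  0.00530498]
[318. 163.] [351. 203.]
[308.6 161.1] [349.9 204.5]
```

View pics/z28.png

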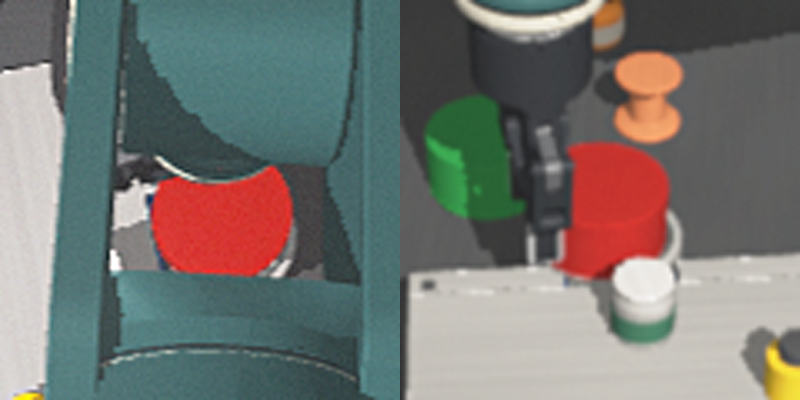

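```bash

python3 -m crank '{"offset":[[-0.0022,0.0008,0],[-0.0044,0.0017,0],[-0.0066,0.0026,0],[-0.0088,0.0035,0],[-0.011,0.0043,0]],"roll":[0,0,0,0,0],"claw":[0.3,0.3,0.3,0.3,0.3]}' | grep -v rot
python3 -m crank '{"offset":[[-0.0007,0.0003,0],[-0.0014,0.0005,0],[-0.0021,0.0008,0],[-0.0027,0.001,0],[-0.0033,0.001,0]],"roll":[0,0,0,0,0],"claw":[0.3,0.3,0.3,0.3,0.3]}' | grep -v rot
python3 - <<'E'
from h import *
t=np.array([.5695,-.049]);s,Rt,y=st()
print(y,'nest in tool',Rt.T[:2,:2]@(t-s['tool_pos'][:2]))
b=snap('side','s23');a=snap('top','t23')
C=blob(b,(0,150,60),(8,255,255),(331,180),30);print(C.min(0),C.max(0)+1)
c=s['tool_pos'][:2]-.042*Rt[:2,0];print(*sil(*c))
cv2.imwrite('pics/z29.png',np.hstack([cv2.resize(a[150:250,290:390,::-1],(400,400),interpolation=cv2.INTER_CUBIC),cv2.resize(b[130:230,290:390,::-1],(400,400),interpolation=cv2.INTER_CUBIC)]))
E
```

```text
t: 30.33
tool_pos: [0.612, -0.0341, 0.0466]
wrist_force: [2.2, 2.4, 0.9]
width: 0.704
t: 30.75
tool_pos: [0.6095, -0.036, 0.0467]
wrist_force: [2.0, 1.2, 0.0]
width: 0.703
17.958100901056643 nest in tool [-4.20632583e-02  8.04497893e-05]
[324. 160.] [356. 200.]
[314.6 159. ] [355.6 202. ]
```

View pics/z29.png

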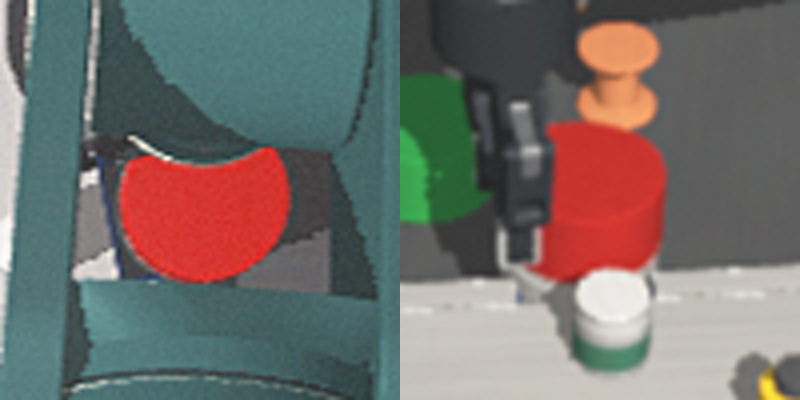

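```bash

python3 -m crank '{"offset":[[0.006,0,0],[0.016,0,0],[0.028,0,0],[0.04,0,-0.01],[0.05,0,-0.03]],"roll":[0,0,0,0,0],"claw":[0.3,0.3,0.3,0.3,0.3]}' | grep -v rot
python3 -m crank '{"offset":[[0,0,-0.03],[0,0,-0.06],[0,0,-0.09],[0,0,-0.115],[0,0,-0.13]],"roll":[0,0,0,0,0],"claw":[0.3,0.3,0.3,0.3,0.3]}' | grep -v rot
python3 - <<'E'
from h import *
to(.588,-.155,.2,99.9)
b=snap('side','s24');a=snap('top','t24')
C=blob(b,(0,150,60),(8,255,255),(331,180),30);print(C.min(0),C.max(0)+1, *sil(.5695,-.049))
cv2.imwrite('pics/z30.png',np.hstack([cv2.resize(a[150:250,290:390,::-1],(400,400),interpolation=cv2.INTER_CUBIC),cv2.resize(b[130:230,290:390,::-1],(400,400),interpolation=cv2.INTER_CUBIC)]))
E
```

```text
t: 31.27
tool_pos: [0.6572, -0.0199, 0.0745]
wrist_force: [-0.9, -0.0, -0.9]
width: 0.697
t: 31.68
tool_pos: [0.6583, -0.0202, 0.2101]
wrist_force: [-0.3, -0.0, -0.1]
width: 0.703
t 31.68 pos [ 0.6583 -0.0202  0.2101] yaw 17.97 w 0.703 F [-0.3 -0.  -0.1]
offset [-0.1085, 0.1065, 0.0099] roll -13.66
[316. 160.] [356. 200.] [314.6 158.9] [355.6 202. ]
```

View pics/z30.png

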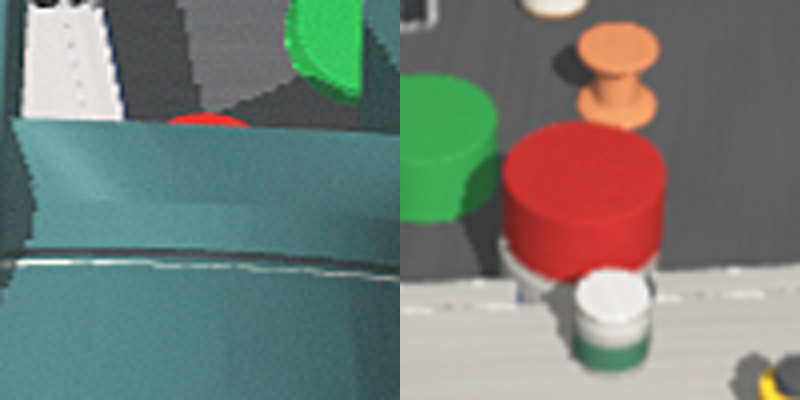

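```bash

python3 -m crank '{"offset":[[-0.015,0.015,0],[-0.04,0.04,0],[-0.066,0.065,0],[-0.09,0.088,0],[-0.1085,0.1065,0.005]],"roll":[0,-0.5,-1.5,-2.5,-3.5],"claw":[0.3,0.3,0.3,0.3,0.3]}' | grep -v rot
python3 -m crank '{"offset":[[0,0,0],[0,0,0],[0,0,0],[0,0,0],[0,0,0]],"roll":[-1.1,-2.2,-3.3,-4.4,-5.5],"claw":[0.3,0.3,0.3,0.3,0.3]}' | grep -v rot
python3 -m crank '{"offset":[[0,0,0],[0,0,0],[0,0,0],[0,0,0],[0,0,0]],"roll":[-1.1,-2.2,-3.3,-4.4,-4.7],"claw":[0.3,0.3,0.3,0.3,0.3]}' | grep -v rot
python3 - <<'E'
from h import *
to(.588,-.155,.05,99.9)
a=snap('top','t25')
d=np.load('jig.npz');R,t=d['R'],d['t']
C=blob(a,(0,180,150),(6,255,255),(340,197),30);h=cv2.convexHull(C.astype(np.float32)).reshape(-1,2).astype(float)
c,r=circ(onplane('top',h,.1));print('red top',c,r,R.T@(c-t))
cv2.imwrite('pics/z31.png',cv2.resize(a[150:250,290:390,::-1],(500,500),interpolation=cv2.INTER_CUBIC))
E
```

```text
t: 32.2
tool_pos: [0.5857, -0.1569, 0.2008]
wrist_force: [0.4, 0.9, -0.3]
width: 0.704
t: 32.62
tool_pos: [0.5866, -0.1552, 0.1997]
wrist_force: [0.1, -0.2, 0.4]
width: 0.701
t: 33.03
tool_pos: [0.5866, -0.1551, 0.1998]
wrist_force: [0.5, 0.5, -0.4]
width: 0.696
t 33.03 pos [ 0.5866 -0.1551  0.1998] yaw 100.57 w 0.696 F [ 0.5  0.5 -0.4]
offset [-0.0003, 0.0017, 0.1498] roll 0.11
red top [ 0.56621407 -0.04828916] 0.04401213588357033 [-0.00268826  0.00162191]
```

View pics/z31.png

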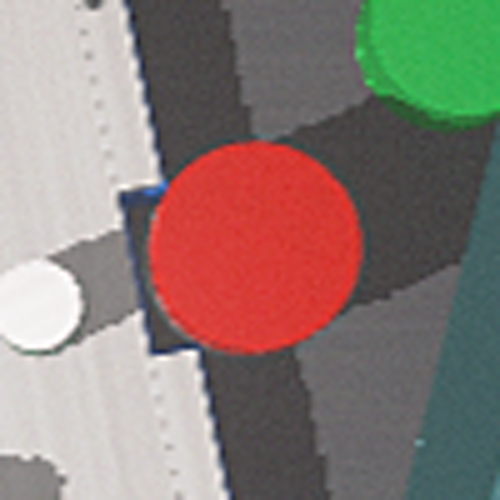

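```bash

python3 -m crank '{"offset":[[0,0.001,0.03],[0,0.002,0.065],[0,0.002,0.1],[0,0.002,0.13],[0,0.002,0.15]],"roll":[0.1,0.11,0.11,0.11,0.11],"claw":[0.3,0.3,0.3,0.3,0.3]}' | grep -v rot
python3 -m crank '{"offset":[[0,0,0.008],[0,0,0.016],[0,0,0.023],[0,0,0.029],[0,0,0.033]],"roll":[0,0,0,0,0],"claw":[0.3,0.3,0.3,0.3,0.3]}' | grep -v rot
python3 - <<'E'
from h import *
to(.5773,-.0897,.016,99.9)
b=snap('side','s26')
cv2.imwrite('pics/z32.png',cv2.resize(b[90:230,270:410,::-1],(560,560),interpolation=cv2.INTER_CUBIC))
E
```

```text
t: 33.5
tool_pos: [0.587, -0.1543, 0.0468]
wrist_force: [0.1, 0.0, 0.2]
width: 0.699
t: 33.92
tool_pos: [0.5897, -0.1552, 0.0202]
wrist_force: [-12.8, 3.5, 40.3]
width: 0.696
t 33.92 pos [ 0.5897 -0.1552  0.0202] yaw 99.48 w 0.696 F [-12.8   3.5  40.3]
offset [0.0666, -0.0015, 0.0041] roll -0.07
```

View pics/z32.png

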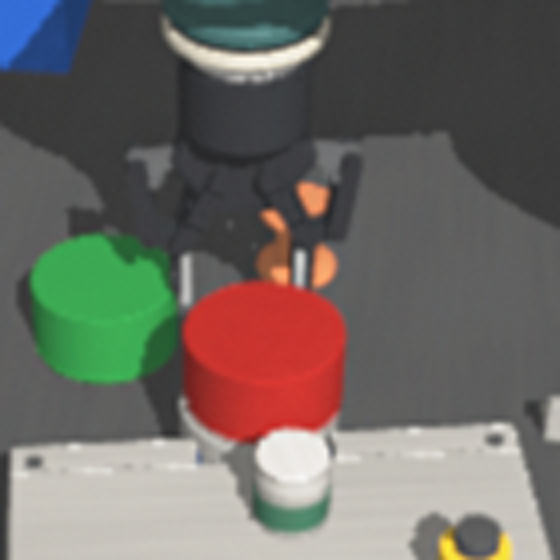

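```bash

python3 -m crank '{"offset":[[0,0,-0.008],[0,0,-0.014],[0,0,-0.014],[0,0,-0.014],[0,0,-0.014]],"roll":[0,0,0,0,0],"claw":[0.3,0.3,0.3,0.3,0.3]}' | grep -v rot
python3 - <<'E'
from h import *
a=snap('top','t27')
g=blob(a,(50,100,120),(80,255,255),(382,155),35);g0=blob(cv2.imread('pics/t9.png')[:,:,::-1].copy(),(50,100,120),(80,255,255),(382,155),35)
for C in (g,g0):
    P=onplane('top',cv2.convexHull(C.astype(np.float32)).reshape(-1,2).astype(float),.05);print(circ(P),C.min(0),C.max(0))
to(.5773,-.0897,.03,99.9)
cv2.imwrite('pics/z33.png',cv2.resize(a[120:260,300:440,::-1],(560,560),interpolation=cv2.INTER_CUBIC))
E
```

```text
t: 34.38
tool_pos: [0.5887, -0.1549, 0.0328]
wrist_force: [0.3, 0.1, 0.1]
width: 0.702
(array([ 0.66917298, -0.14994261]), np.float64(0.04677207408680989)) [361. 135.] [380. 168.]
(array([ 0.66317108, -0.12016545]), np.float64(0.02253055277446971)) [361. 148.] [367. 169.]
t 34.43 pos [ 0.5886 -0.1549  0.0325] yaw 99.5 w 0.698 F [ 0.3  0.  -0.9]
offset [0.0661, -0.0004, 0.0025] roll -0.07
```

View pics/z33.png

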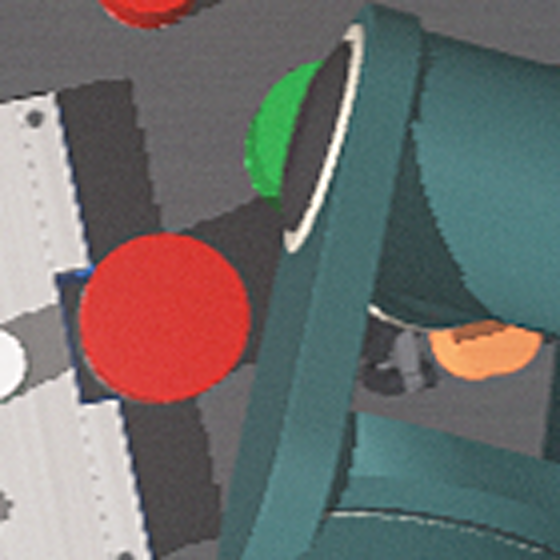

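The 40 N came from the finger linkage touching the green cup at (0.669, -0.150). I'm clear of it now. I approach the alignment push from a different angle (yaw 70°), away from the green cup.

```bash
python3 - <<'E'
from h import *
to(.5387,-.1336,.0325,70)
E
```

```text
t 34.43 pos [ 0.5886 -0.1549  0.0325] yaw 99.5 w 0.698 F [ 0.3  0.  -0.9]
offset [0.0292, -0.0457, 0.0] roll 4.92
```

```bash

python3 -m crank '{"offset":[[0,-0.01,0],[0,-0.025,0],[0.004,-0.0457,0],[0.012,-0.0457,0],[0.015,-0.0457,0]],"roll":[0,0,0.5,1.5,2.5],"claw":[0.3,0.3,0.3,0.3,0.3]}' | grep -v rot
python3 -m crank '{"offset":[[0,0,0],[0,0,0],[0,0,0],[0,0,0],[0,0,0]],"roll":[1,2,2.42,2.42,2.42],"claw":[0.3,0.3,0.3,0.3,0.3]}' | grep -v rot
python3 -m crank '{"offset":[[0,0,0.003],[0,0,0.006],[0,0,0.009],[0,0,0.012],[0,0,0.012]],"roll":[0,0,0,0,0],"claw":[0.3,0.3,0.3,0.3,0.3]}' | grep -v rot
python3 - <<'E'
from h import *
u=np.array([np.cos(np.radians(70)),np.sin(np.radians(70))])
for n in ([.5695,-.049],): 
  for k in(.055,.042): p=np.array(n)-k*u;to(p[0],p[1],.016,70)
b=snap('side','s28')
cv2.imwrite('pics/z34.png',cv2.resize(b[100:220,280:400,::-1],(540,540),interpolation=cv2.INTER_CUBIC))
E
```

```text
t: 34.85
tool_pos: [0.5395, -0.1474, 0.0325]
wrist_force: [0.3, 0.7, 0.2]
width: 0.701
t: 35.27
tool_pos: [0.5406, -0.1477, 0.0326]
wrist_force: [-0.3, 0.6, -0.4]
width: 0.696
t: 35.68
tool_pos: [0.5408, -0.1475, 0.0199]
wrist_force: [-0.5, -0.8, 0.1]
width: 0.701
t 35.68 pos [ 0.5408 -0.1475  0.0199] yaw 70.0 w 0.701 F [-0.5 -0.8  0.1]
offset [0.0474, -0.0067, 0.0039] roll -0.0
t 35.68 pos [ 0.5408 -0.1475  0.0199] yaw 70.0 w 0.701 F [-0.5 -0.8  0.1]
offset [0.0604, -0.0067, 0.0039] roll -0.0
```

View pics/z34.png

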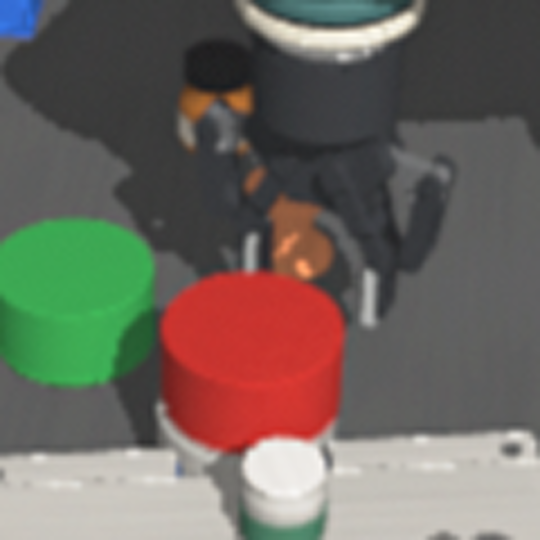

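```bash

python3 -m crank '{"offset":[[0.004,-0.002,0.002],[0.012,-0.004,0.004],[0.02,-0.0067,0.006],[0.028,-0.0067,0.008],[0.034,-0.0067,0.008]],"roll":[0,0,0,0,0],"claw":[0.3,0.3,0.3,0.3,0.3]}' | grep -v rot
python3 -m crank '{"offset":[[0.004,0,0],[0.008,0,0],[0.012,0,0],[0.015,0,0],[0.018,0,0]],"roll":[0,0,0,0,0],"claw":[0.3,0.3,0.3,0.3,0.3]}' | grep -v rot
python3 -m crank '{"offset":[[0.0008,0,0],[0.0016,0,0],[0.0024,0,0],[0.0032,0,0],[0.004,0,0]],"roll":[0,0,0,0,0],"claw":[0.3,0.3,0.3,0.3,0.3]}' | grep -v rot
```

```text
t: 36.15
tool_pos: [0.5465, -0.1121, 0.0124]
wrist_force: [-0.2, 0.4, 0.7]
width: 0.698
t: 36.57
tool_pos: [0.5527, -0.0964, 0.0128]
wrist_force: [-1.3, -2.4, 0.9]
width: 0.699
t: 36.98
tool_pos: [0.5541, -0.0929, 0.0129]
wrist_force: [-2.0, -3.1, 1.5]
width: 0.706
```

```bash

python3 -m crank '{"offset":[[0.0005,0,0],[0.001,0,0],[0.0015,0,0],[0.002,0,0],[0.002,0,0]],"roll":[0,0,0,0,0],"claw":[0.3,0.3,0.3,0.3,0.3]}' | grep -v rot
python3 -m crank '{"offset":[[0.0005,0,0],[0.001,0,0],[0.0015,0,0],[0.0015,0,0],[0.0015,0,0]],"roll":[0,0,0,0,0],"claw":[0.3,0.3,0.3,0.3,0.3]}' | grep -v rot
python3 - <<'E'
from h import *
b=snap('side','s29');a=snap('top','t29')
cv2.imwrite('pics/z35.png',np.hstack([cv2.resize(a[150:250,290:390,::-1],(400,400),interpolation=cv2.INTER_CUBIC),cv2.resize(b[130:230,290:390,::-1],(400,400),interpolation=cv2.INTER_CUBIC)]))
E
```

```text
t: 37.4
tool_pos: [0.5547, -0.0909, 0.0127]
wrist_force: [-1.4, -3.8, 0.5]
width: 0.703
t: 37.82
tool_pos: [0.5549, -0.0902, 0.0128]
wrist_force: [-4.1, -10.5, 2.0]
width: 0.702
```

View pics/z35.png

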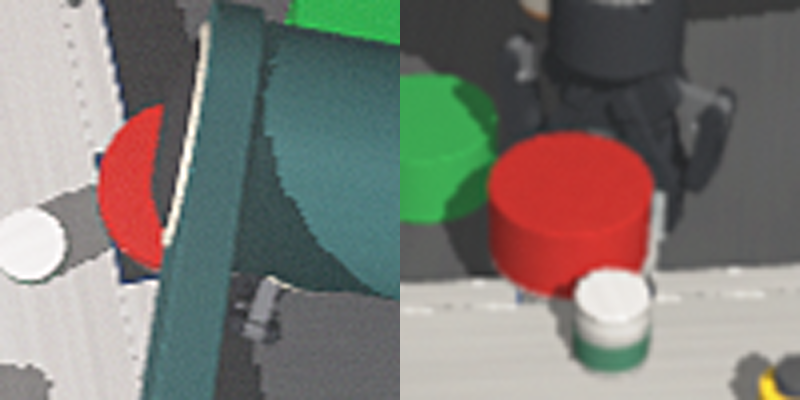

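Red has been pushed too far, about +x/+y: the fingers stand proud above the pads, so this push shifted red relative to the bare cup. I back off, measure, and repeat the earlier push with a corrected stop.

```bash

python3 -m crank '{"offset":[[-0.006,0,0],[-0.016,0,0],[-0.028,0,0],[-0.042,0,0],[-0.055,0,0]],"roll":[0,0,0,0,0],"claw":[0.3,0.3,0.3,0.3,0.3]}' | grep -v rot
python3 -m crank '{"offset":[[0,0,-0.035],[0,0,-0.075],[0,0,-0.115],[0,0,-0.155],[0,0,-0.185]],"roll":[0,0,0,0,0],"claw":[0.3,0.3,0.3,0.3,0.3]}' | grep -v rot
python3 - <<'E'
from h import *
b=snap('side','s30');a=snap('top','t30')
d=np.load('jig.npz');R,t=d['R'],d['t']
C=blob(a,(0,180,150),(6,255,255),(336,194),30);h=cv2.convexHull(C.astype(np.float32)).reshape(-1,2).astype(float)
c,r=circ(onplane('top',h,.1));print('red top',c,r,R.T@(c-t))
cv2.imwrite('pics/z36.png',np.hstack([cv2.resize(a[150:250,290:390,::-1],(400,400),interpolation=cv2.INTER_CUBIC),cv2.resize(b[130:230,290:390,::-1],(400,400),interpolation=cv2.INTER_CUBIC)]))
to(.6572,-.0199,.2,17.96);s,_,_=st();print(s['qpos'].round(1))
E
```

```text
t: 38.33
tool_pos: [0.5358, -0.1423, 0.0128]
wrist_force: [-0.0, 0.7, 0.6]
width: 0.704
t: 38.75
tool_pos: [0.5363, -0.142, 0.2016]
wrist_force: [0.6, -0.3, 0.2]
width: 0.7
red top [ 0.57244149 -0.03653499] 0.04391527609820636 [0.00547371 0.0121254 ]
t 38.85 pos [ 0.5377 -0.1424  0.2038] yaw 69.95 w 0.701 F [ 0.1 -0.3 -0.4]
offset [0.1561, 0.0702, 0.0045] roll 8.67
[-17.5  -8.4  98.5   0.   89.4   2.6]
```

View pics/z36.png

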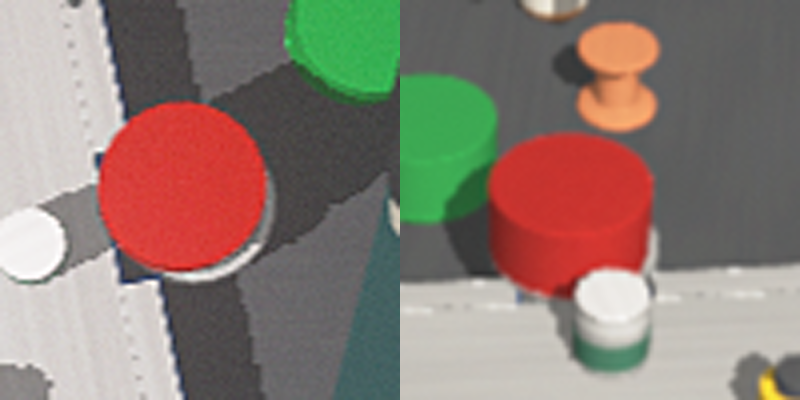

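```bash
python3 - <<'E'
from h import *
to(.517,-.0685,.2,30)
E
```

```text
t 38.85 pos [ 0.5377 -0.1424  0.2038] yaw 69.95 w 0.701 F [ 0.1 -0.3 -0.4]
offset [0.0623, -0.0448, 0.0035] roll 6.66
```

```bash

python3 -m crank '{"offset":[[0.01,-0.007,0],[0.025,-0.018,0],[0.042,-0.03,0],[0.056,-0.04,0],[0.0623,-0.0448,0]],"roll":[0.8,1.7,2.6,3.5,4.4],"claw":[0.3,0.3,0.3,0.3,0.3]}' | grep -v rot
python3 -m crank '{"offset":[[0,0,0],[0,0,0.02],[0,0,0.045],[0,0,0.07],[0,0,0.09]],"roll":[1,2,2.26,2.26,2.26],"claw":[0.3,0.3,0.3,0.3,0.3]}' | grep -v rot
python3 - <<'E'
from h import *
to(.517,-.0685,.052,30)
b=snap('side','s31')
cv2.imwrite('pics/z37.png',cv2.resize(b[110:230,290:410,::-1],(480,480),interpolation=cv2.INTER_CUBIC))
E
```

```text
t: 39.27
tool_pos: [0.5149, -0.0664, 0.1971]
wrist_force: [-0.8, 0.2, 0.1]
width: 0.698
t: 39.68
tool_pos: [0.5147, -0.0678, 0.1053]
wrist_force: [0.2, -0.1, -0.3]
width: 0.7
t 39.68 pos [ 0.5147 -0.0678  0.1053] yaw 29.98 w 0.7 F [ 0.2 -0.1 -0.3]
offset [0.0017, 0.0018, 0.0533] roll -0.0
```

View pics/z37.png

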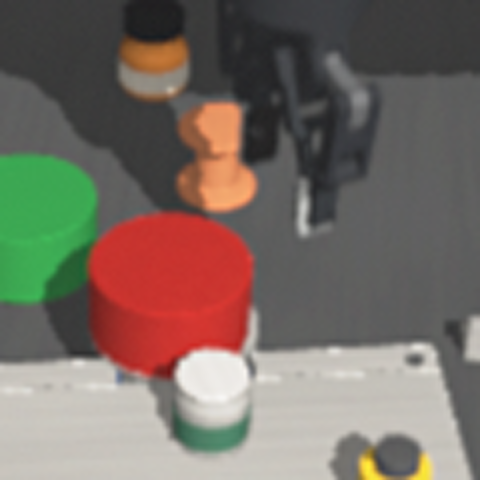

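```bash

python3 -m crank '{"offset":[[0,0,0.015],[0,0,0.03],[0,0,0.043],[0,0,0.053],[0,0,0.057]],"roll":[0,0,0,0,0],"claw":[0.3,0.3,0.3,0.3,0.3]}' | grep -v rot
python3 -m crank '{"offset":[[0.004,0,0],[0.008,0,0],[0.012,0,0],[0.015,0,0],[0.018,0,0]],"roll":[0,0,0,0,0],"claw":[0.3,0.3,0.3,0.3,0.3]}' | grep -v rot
python3 -m crank '{"offset":[[0.0024,0.0009,0],[0.0047,0.0017,0],[0.007,0.0025,0],[0.0094,0.0034,0],[0.0118,0.0043,0]],"roll":[0,0,0,0,0],"claw":[0.3,0.3,0.3,0.3,0.3]}' | grep -v rot
python3 - <<'E'
from h import *
b=snap('side','s32');a=snap('top','t32')
C=blob(b,(0,150,60),(8,255,255),(328,183),30);print(C.min(0),C.max(0)+1)
cv2.imwrite('pics/z38.png',np.hstack([cv2.resize(a[150:250,290:390,::-1],(400,400),interpolation=cv2.INTER_CUBIC),cv2.resize(b[130:230,290:390,::-1],(400,400),interpolation=cv2.INTER_CUBIC)]))
E
```

```text
t: 40.15
tool_pos: [0.515, -0.0674, 0.0493]
wrist_force: [-1.0, 0.4, -0.4]
width: 0.699
t: 40.57
tool_pos: [0.5319, -0.058, 0.0513]
wrist_force: [-2.1, -2.6, 1.1]
width: 0.697
t: 40.98
tool_pos: [0.5437, -0.056, 0.0508]
wrist_force: [-2.9, 0.3, 2.5]
width: 0.7
[308. 164.] [349. 205.]
```

View pics/z38.png

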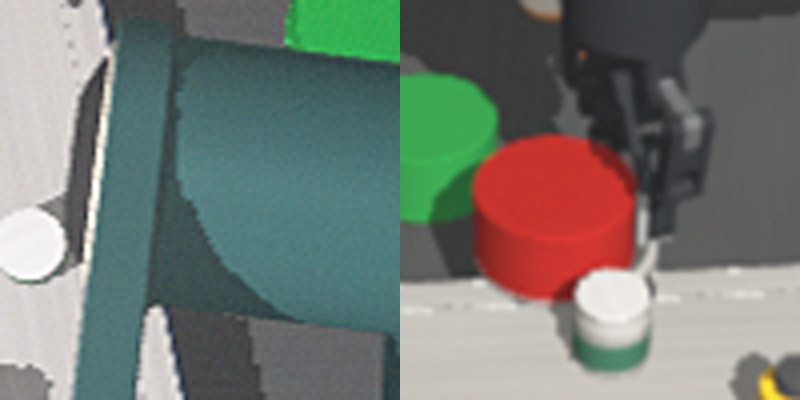

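```bash

python3 -m crank '{"offset":[[0.0014,0.0005,0],[0.0028,0.001,0],[0.0042,0.0015,0],[0.0056,0.002,0],[0.0062,0.0022,0]],"roll":[0,0,0,0,0],"claw":[0.3,0.3,0.3,0.3,0.3]}' | grep -v rot
python3 -m crank '{"offset":[[-0.006,0,0],[-0.016,0,0],[-0.026,0,-0.01],[-0.036,0,-0.035],[-0.04,0,-0.065]],"roll":[0,0,0,0,0],"claw":[0.3,0.3,0.3,0.3,0.3]}' | grep -v rot
python3 -m crank '{"offset":[[0,0,-0.03],[0,0,-0.055],[0,-0.002,-0.075],[0,-0.005,-0.085],[0,-0.005,-0.085]],"roll":[0,0,0,0,0],"claw":[0.3,0.3,0.3,0.3,0.3]}' | grep -v rot
python3 - <<'E'
from h import *
b=snap('side','s33');a=snap('top','t33')
C=blob(b,(0,150,60),(8,255,255),(325,183),30);print(C.min(0),C.max(0)+1)
cv2.imwrite('pics/z39.png',np.hstack([cv2.resize(a[150:250,290:390,::-1],(400,400),interpolation=cv2.INTER_CUBIC),cv2.resize(b[130:230,290:390,::-1],(400,400),interpolation=cv2.INTER_CUBIC)]))
d=np.load('jig.npz');R,t=d['R'],d['t']
for j in [(.02,.012),(.016,.01),(.012,.008)]: print(j,*sil(*(t+R@np.array(j))))
to(.665,-.01,.2,18)
E
```

```text
t: 41.5
tool_pos: [0.5502, -0.0548, 0.0508]
wrist_force: [-2.6, -1.0, 1.1]
width: 0.701
t: 41.92
tool_pos: [0.513, -0.0754, 0.1148]
wrist_force: [0.7, 1.0, 0.4]
width: 0.702
t: 42.33
tool_pos: [0.513, -0.0706, 0.2029]
wrist_force: [-0.5, 0.9, 0.1]
width: 0.702
[305. 164.] [346. 205.]
(0.02, 0.012) [305.9 162.4] [347.3 206. ]
(0.016, 0.01) [307.7 161.8] [349.  205.3]
(0.012, 0.008) [309.5 161.2] [350.7 204.6]
t 42.43 pos [ 0.5125 -0.0706  0.1998] yaw 30.02 w 0.701 F [-0.2  0.5 -0.9]
offset [0.1624, 0.0238, -0.0003] roll 2.0
```

View pics/z39.png

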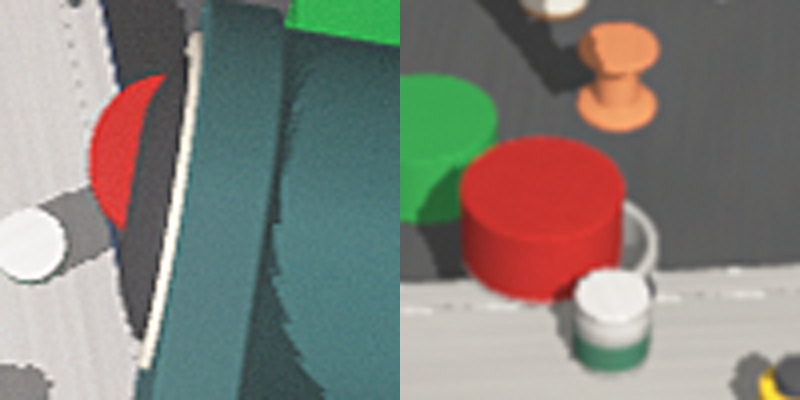

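```bash
python3 - <<'E'
from h import *
to(.6501,-.015,.2,17.96)
E
```

```text
t 42.43 pos [ 0.5125 -0.0706  0.1998] yaw 30.02 w 0.701 F [-0.2  0.5 -0.9]
offset [0.147, 0.0207, -0.0003] roll 2.01
```

```bash

python3 -m crank '{"offset":[[0.02,0.003,0],[0.052,0.007,0],[0.086,0.012,0],[0.12,0.017,0],[0.147,0.0207,0]],"roll":[0.4,0.8,1.2,1.6,2.01],"claw":[0.3,0.3,0.3,0.3,0.3]}' | grep -v rot
python3 -m crank '{"offset":[[0,0,0],[0,0,0.025],[0,0,0.055],[0,0,0.085],[0,0,0.105]],"roll":[0,0,0,0,0],"claw":[0.3,0.3,0.3,0.3,0.3]}' | grep -v rot
python3 -m crank '{"offset":[[0,0,0.014],[0,0,0.028],[0,0,0.04],[0,0,0.048],[0,0,0.048]],"roll":[0,0,0,0,0],"claw":[0.3,0.3,0.3,0.3,0.3]}' | grep -v rot
python3 - <<'E'
from h import *
to(.6501,-.015,.0467,17.96)
to(.6116,-.0355,.0467,17.96,True)
b=snap('side','s34')
cv2.imwrite('pics/z40.png',cv2.resize(b[110:230,280:400,::-1],(480,480),interpolation=cv2.INTER_CUBIC))
E
```

```text
t: 42.85
tool_pos: [0.6518, -0.0141, 0.198]
wrist_force: [0.4, -0.1, 0.4]
width: 0.702
t: 43.27
tool_pos: [0.6485, -0.0151, 0.0907]
wrist_force: [0.8, 0.8, -0.8]
width: 0.7
t: 43.68
tool_pos: [0.65, -0.0149, 0.0462]
wrist_force: [-0.5, -0.0, 0.4]
width: 0.702
t 43.68 pos [ 0.65   -0.0149  0.0462] yaw 17.96 w 0.702 F [-0.5 -0.   0.4]
offset [0.0001, 0.0001, -0.0005] roll 0.0
offset [-0.0428, 0.0077, -0.0005] roll 0.0
```

View pics/z40.png

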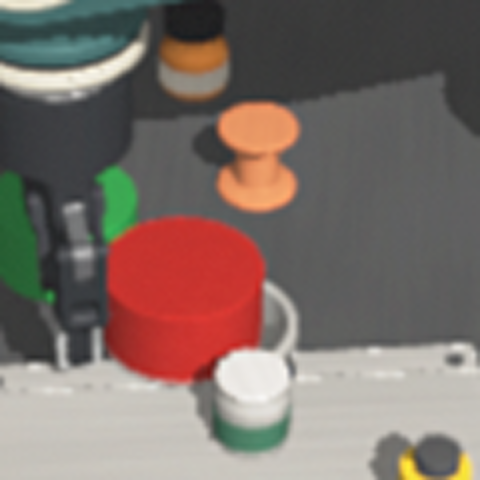

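```bash

python3 -m crank '{"offset":[[-0.004,0,0],[-0.008,0,0],[-0.012,0,0],[-0.015,0,0],[-0.018,0,0]],"roll":[0,0,0,0,0],"claw":[0.3,0.3,0.3,0.3,0.3]}' | grep -v rot
python3 -m crank '{"offset":[[-0.0024,0.0007,0],[-0.0048,0.0015,0],[-0.0072,0.0022,0],[-0.0096,0.003,0],[-0.012,0.0037,0]],"roll":[0,0,0,0,0],"claw":[0.3,0.3,0.3,0.3,0.3]}' | grep -v rot
python3 -m crank '{"offset":[[-0.0022,0.0007,0],[-0.0044,0.0014,0],[-0.0066,0.0021,0],[-0.0085,0.0027,0],[-0.0095,0.003,0]],"roll":[0,0,0,0,0],"claw":[0.3,0.3,0.3,0.3,0.3]}' | grep -v rot
python3 - <<'E'
from h import *
to(.6116,-.0355,.0467,17.96)
b=snap('side','s35');a=snap('top','t35')
C=blob(b,(0,150,60),(8,255,255),(331,180),30);print(C.min(0),C.max(0)+1)
cv2.imwrite('pics/z41.png',np.hstack([cv2.resize(a[150:250,290:390,::-1],(400,400),interpolation=cv2.INTER_CUBIC),cv2.resize(b[130:230,290:390,::-1],(400,400),interpolation=cv2.INTER_CUBIC)]))
E
```

```text
t: 44.15
tool_pos: [0.6332, -0.0206, 0.0483]
wrist_force: [1.3, 1.0, 0.6]
width: 0.695
t: 44.57
tool_pos: [0.6232, -0.0278, 0.048]
wrist_force: [2.5, 2.7, 2.8]
width: 0.699
t: 44.98
tool_pos: [0.6148, -0.0337, 0.0478]
wrist_force: [2.8, 2.8, 1.6]
width: 0.698
t 44.98 pos [ 0.6148 -0.0337  0.0478] yaw 17.95 w 0.698 F [2.8 2.8 1.6]
offset [-0.0036, 0.0007, 0.0011] roll -0.0
[320. 161.] [354. 201.]
```

View pics/z41.png

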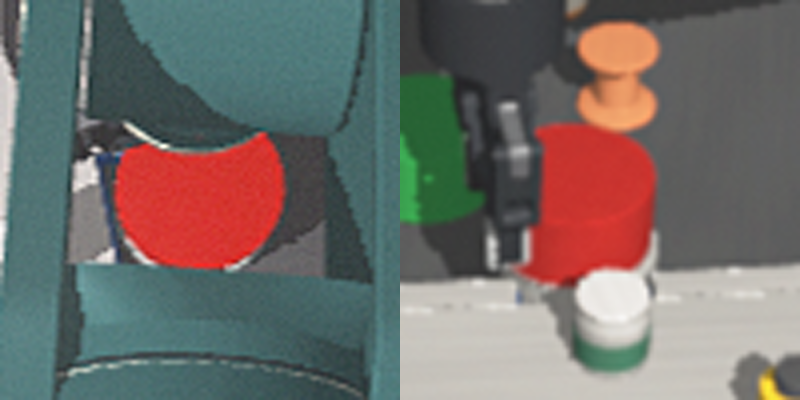

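```bash

python3 -m crank '{"offset":[[-0.001,0.0003,0],[-0.002,0.0006,0],[-0.003,0.0009,0],[-0.0034,0.0009,0],[-0.0034,0.0009,0]],"roll":[0,0,0,0,0],"claw":[0.3,0.3,0.3,0.3,0.3]}' | grep -v rot
python3 -c "
from h import *
to(.6116,-.0355,.0467,17.96)"
python3 -m crank '{"offset":[[0.004,0,0],[0.012,0,0],[0.022,0,0],[0.034,0,0],[0.045,0,0]],"roll":[0,0,0,0,0],"claw":[0.3,0.3,0.3,0.3,0.3]}' | grep -v rot
python3 -m crank '{"offset":[[0,0,-0.025],[0,0,-0.06],[0,0,-0.095],[0,0,-0.13],[0,0,-0.15]],"roll":[0,0,0,0,0],"claw":[0.3,0.3,0.3,0.3,0.3]}' | grep -v rot
python3 -m crank '{"offset":[[0,-0.02,0],[0,-0.055,0],[0,-0.09,0],[0,-0.125,0],[0,-0.16,0]],"roll":[0,0,0,0,0],"claw":[0.3,0.3,0.3,0.3,0.3]}' | grep -v rot
python3 - <<'E'
from h import *
b=snap('side','s36');a=snap('top','t36')
cv2.imwrite('pics/z42.png',np.hstack([cv2.resize(a[150:250,290:390,::-1],(400,400),interpolation=cv2.INTER_CUBIC),cv2.resize(b[130:230,290:390,::-1],(400,400),interpolation=cv2.INTER_CUBIC)]))
E
```

```text
t: 45.5
tool_pos: [0.612, -0.0355, 0.0478]
wrist_force: [2.9, 0.7, 2.3]
width: 0.699
t 45.5 pos [ 0.612  -0.0355  0.0478] yaw 17.96 w 0.699 F [2.9 0.7 2.3]
offset [-0.0004, -0.0001, 0.0011] roll -0.0
t: 45.92
tool_pos: [0.656, -0.0211, 0.0475]
wrist_force: [0.1, -0.1, -0.0]
width: 0.699
t: 46.33
tool_pos: [0.6563, -0.0213, 0.2021]
wrist_force: [0.9, -0.4, -0.6]
width: 0.703
t: 46.75
tool_pos: [0.6055, 0.1324, 0.1977]
wrist_force: [0.7, 1.1, -0.3]
width: 0.699
```

View pics/z42.png

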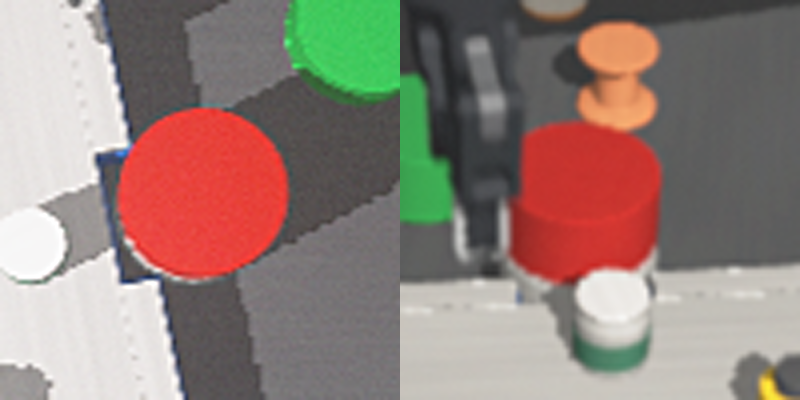

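```bash

python3 -m crank '{"offset":[[0,-0.03,0],[0,-0.065,0],[0,-0.1,0],[0,-0.135,0],[0,-0.17,0]],"roll":[0,0,0,0,0],"claw":[0.3,0.3,0.3,0.3,0.3]}' | grep -v rot
python3 - <<'E'
from h import *
b=snap('side','s37');a=snap('top','t37')
d=np.load('jig.npz');R,t=d['R'],d['t']
C=blob(a,(0,180,150),(6,255,255),(340,197),30);h=cv2.convexHull(C.astype(np.float32)).reshape(-1,2).astype(float)
c,r=circ(onplane('top',h,.1));print('red top',c,r,R.T@(c-t),'minus low',c-[.5684,-.0478])
# outer contour extents
print('top px',C.min(0),C.max(0))
a9=cv2.imread('pics/t9.png')[:,:,::-1].copy()
S=blob(b,(0,150,60),(8,255,255),(331,180),30);print('side',S.min(0),S.max(0)+1)
cv2.imwrite('pics/z43.png',np.hstack([cv2.resize(a[165:235,305:375,::-1],(399,399),interpolation=cv2.INTER_CUBIC),cv2.resize(b[150:220,300:370,::-1],(399,399),interpolation=cv2.INTER_CUBIC)]))
E
```

```text
t: 47.27
tool_pos: [0.5531, 0.2939, 0.1977]
wrist_force: [1.3, 0.6, 0.2]
width: 0.696
red top [ 0.56776998 -0.04658437] 0.04306927739573876 [-0.00086155  0.00303269] minus low [-0.00063002  0.00121563]
top px [320. 182.] [356. 218.]Traceback (most recent call last):
  File "<stdin>", line 9, in <module>
  File "h.py", line 19, in blob
    return max(cs,key=cv2.contourArea).reshape(-1,2).astype(float)
           ~~~^^^^^^^^^^^^^^^^^^^^^^^^
ValueError: max() iterable argument is empty
```

```bash

python3 - <<'E'
from h import *
a=cv2.imread('pics/t37.png')[:,:,::-1].copy();b=cv2.imread('pics/t36.png')[:,:,::-1].copy();e=cv2.imread('pics/t25.png')[:,:,::-1].copy()
for im in (a,b,e):
    C=blob(im,(0,150,120),(8,255,255),(340,197),30);h=cv2.convexHull(C.astype(np.float32)).reshape(-1,2).astype(float)
    c,r=circ(onplane('top',h,.1));print('red top',c.round(4),r.round(4),'minus low',(c-[.5684,-.0478]).round(4),C.min(0),C.max(0))
cv2.imwrite('pics/z43.png',np.hstack([cv2.resize(a[165:235,305:375,::-1],(399,399),interpolation=cv2.INTER_CUBIC),cv2.resize(b[165:235,305:375,::-1],(399,399),interpolation=cv2.INTER_CUBIC)]))
E
python3 -m crank '{"offset":[[-0.03,0,0],[-0.065,0,0],[-0.1,0,0],[-0.13,0,0],[-0.15,0,0]],"roll":[0,0,0,0,0],"claw":[0.3,0.3,0.3,0.3,0.3]}' | grep -v rot
python3 - <<'E'
from h import *
b=snap('side','s38')
cv2.imwrite('pics/z44.png',cv2.resize(b[::1,:,::-1],(640,400)))
E
```

```text
red top [ 0.5687 -0.0473] 0.0445 minus low [0.0003 0.0005] [320. 177.] [361. 218.]
red top [ 0.5689 -0.0477] 0.0449 minus low [0.0005 0.0001] [320. 177.] [361. 218.]
red top [ 0.5662 -0.0481] 0.0449 minus low [-0.0022 -0.0003] [320. 178.] [361. 220.]
t: 47.78
tool_pos: [0.4092, 0.2452, 0.1979]
wrist_force: [0.1, 0.3, 0.8]
width: 0.703
```

View pics/z43.png

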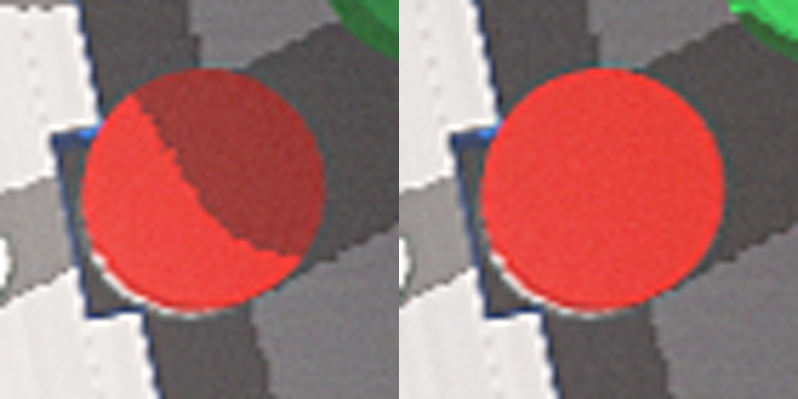

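View pics/z44.png

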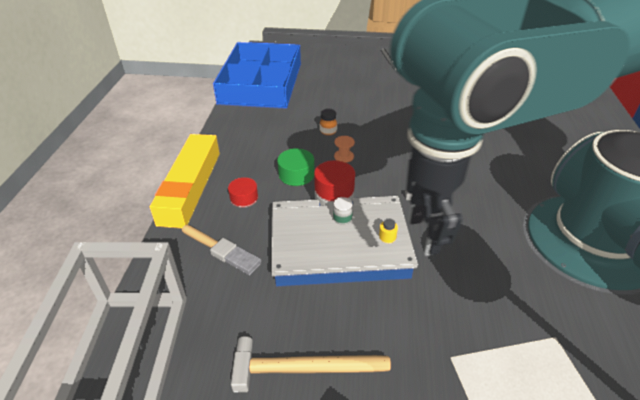

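```bash

python3 - <<'E'
import cv2,numpy as np
b=cv2.imread('pics/s38.png');o=cv2.imread('pics/s9.png')
cv2.imwrite('pics/z45.png',np.hstack([cv2.resize(cv2.convertScaleAbs(x[155:221,302:368],alpha=1.5),(396,396),interpolation=cv2.INTER_NEAREST) for x in (b,o)]))
for r in range(203,212): print(r,b[r,308:366].mean(1).astype(int).tolist() if 0 else (np.where(b[r,310:325].mean(1)>95)[0][:1]+310, np.where(o[r,310:325].mean(1)>95)[0][:1]+310))
E
```

```text
203 (array([310]), array([310]))
204 (array([310]), array([310]))
205 (array([310]), array([310]))
206 (array([310]), array([310]))
207 (array([310]), array([310]))
208 (array([310]), array([310]))
209 (array([310]), array([310]))
210 (array([310]), array([310]))
211 (array([310]), array([310]))
```

View pics/z45.png

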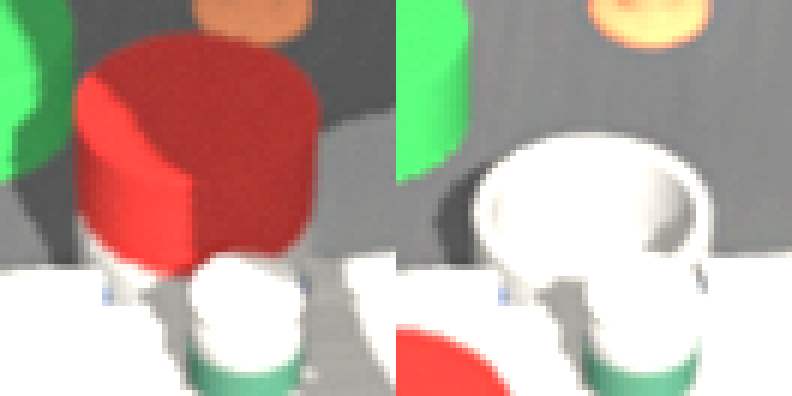

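```bash

python3 - <<'E'
import cv2,numpy as np
n=cv2.imread('pics/t36.png').astype(int);o=cv2.imread('pics/t9.png').astype(int)
c=(338.6,200.5)
for ang in (90,100,110,120,130,140,150,160):
    out=[]
    for im in (o,n):
        rs=np.arange(16,25,.25);P=[(c[0]+r*np.cos(np.radians(ang)),c[1]+r*np.sin(np.radians(ang))) for r in rs]
        g=cv2.remap(im.astype(np.float32),np.float32([[p[0] for p in P]]),np.float32([[p[1] for p in P]]),cv2.INTER_LINEAR)[0]
        b=g[:,0] # blue channel: low for red & moderate for rim
        d=np.diff(b);k=d.argmin();out.append((rs[k],int(b.max()),int(d[k])))
    print(ang,out)
E
```

```text
90 [(np.float64(18.5), 226, -20), (np.float64(19.5), 151, -15)]
100 [(np.float64(19.0), 213, -26), (np.float64(20.25), 130, -9)]
110 [(np.float64(19.0), 228, -26), (np.float64(20.5), 162, -9)]
120 [(np.float64(19.25), 225, -27), (np.float64(19.25), 248, -23)]
130 [(np.float64(19.5), 226, -25), (np.float64(20.25), 180, -22)]
140 [(np.float64(19.25), 220, -24), (np.float64(20.25), 194, -21)]
150 [(np.float64(20.0), 224, -24), (np.float64(20.25), 240, -20)]
160 [(np.float64(19.5), 133, -6), (np.float64(20.5), 151, 0)]
```

Final checks: the bare cup's left edge in the side view is unchanged since it was seated, and the red top fits within about 0.5 mm of it in the top view. Forces in the last push stayed under 4 N, less than the bare cup's own sliding friction of about 5 N. I hand in.

```bash
python3 - <<'E'
from h import *
o=cv2.imread('pics/side0.png')[:,:,::-1].copy();n=cv2.imread('pics/s38.png')[:,:,::-1].copy()
for nm,lo,hi,p,b in [('green label',(70,60,30),(95,255,255),(343,215),15),('jar',(8,120,80),(18,255,255),(328,122),14),('stop',(20,150,60),(32,255,255),(388,233),15)]:
    print(nm,[blob(i,lo,hi,p,b).mean(0).round(1).tolist() for i in (o,n)])
s,_,_=st();print(s['t'],np.round(s['wrist_force'],1))
print(sign_off())
E
```

```text
green label [[342.3, 218.3], [342.3, 218.3]]
jar [[328.0, 122.9], [328.0, 123.2]]
stop [[387.9, 232.2], [387.9, 232.2]]
47.8333 [1.6 0.7 1.3]
the job is handed in; nothing more can be done
None
```

I pushed the bare cup home in the notch, then slid the red cup across the deck, round the tin, onto it. The job is handed in at 47.8 s. The pair stands free and the arm is clear of it.

**Final alignment:** In the top view the red cup's axis is within about 0.5 mm of where I had measured the bare cup at home. A cross-check on the bare cup's visible rim edge gave 1–2 mm instead. Both are inside the 4 mm limit. The bare cup was last measured about 2 mm from the fitted notch centre, which is the camera's own error. I could not see its rim under the red cup at the end. Its side edge had not moved, and the last pushes stayed around 4 N, below the roughly 5 N it took to slide it.

**Bystanders:** The tin and jar were where they started, to within a pixel. The spool looked unmoved. I did not measure the brush, hammer or offcut, but nothing went near them.

**What went wrong on the way:**
- **Fingertips:** they stand about 35 mm higher than the description says. In one stroke they rode onto the red cup's top edge, pressing with about 10 N.
- **Finger linkage:** one linkage pressed on the green look-alike cup with about 40 N at the wrist. That is right at the 40 N limit for the gripper body, and I cannot tell whether it counted.
- **Alignment push:** one push shoved the red cup about 12 mm off the bare cup. I slid it sideways and pushed it back to the corrected position.

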